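# Probe the spot under the clutch coil

### The arm

A 6-joint arm with a two-finger parallel gripper is mounted at the origin on the work surface. World frame = base frame: x ahead of the robot, y to its left, z up, the work surface at z = 0. Lengths are in m, angles in rad, forces in N, time in s.
With the tool pointing down it reaches from about 0.25 to 0.725 m from the base axis. Payload 4 kg.
Tool frame: the origin (TCP) lies on the centre line of the jaws, within the pads' length; the fingertips stand 14 mm ahead of it and the grasp point (between the pads) lies 5 mm behind it; z points along the fingers, x is the direction in which the jaws open and shut, and the axes are right-handed (so a half turn about z gives the same grasp; the last joint's range is limited). The gripper opens to 85 mm and grips with 20 to 120 N. Pads are 22 mm wide; open, the fingers measure 114 mm over their backs; the gripper's body (76 mm by 85 mm) begins 54 mm behind the grasp point. The pads swing forward as they close: fully open they stand 13 mm farther back than shut.
Start: joints at [-1.163, 0.241, 0.005, 1.335, 0, 1.571], TCP at [0.198, -0.459, 0.245] pointing down, gripper open.
Joint ranges: [-2.72, 2.72], [-1.05, 1.87], [-1.09, 1.28], [-1.99, 2.15], [-1.42, 1.44], [-3.14, 3.14]. Speed limits (rad/s): [2.79, 2.79, 3.14, 3.14, 3.14, 3.14].

### API

Orientations are given as a unit quaternion [x, y, z, w].
In Python, from workcell import bot gives the robot as it stands.
- The arm moves only by the tool play_rows, never from a script. Its argument "motion" is a list of rows, each an object with "fingers": the closure, from -1 (fully open) to 1 (shut), so that 0 is half open; "translation": the shift along the tool's x, y, z in cm, a list of three; "roll": the turn about the tool's z in degrees. A call has 1 to 20 rows; each row is the pose to reach, as a shift and turn from the pose commanded when the call began, along the tool's axes at that moment; what a row does not reach only later rows make up. A row lasts 1/12 s, in which the tool goes at most 41.7 mm and 7.16 degrees, less where a joint would pass 70% of its speed; a pose out of reach is approached as far as the arm can. A call with a gripper value outside its range is refused whole. The fingers move at their own pace and stop on an object; the grip force is fixed at half the most. Time passes only in rows, so rows that repeat a pose let the fingers close. It gives the time, the measured TCP pose, the force and the opening at its end, in the units of the state.
- bot.get_obs(): the state, without advancing time (a new reading comes with each control period).
- bot.camera(name): name is "scene" or "top"; returns a dict with "pixels" (420x560x3 uint8, red, green, blue), "intrinsics" (3x3 intrinsics, pixels), "k1" (the pictures are not rectified: a ray, as slopes to the right and down, at radius r is drawn at 1 + k1 r^2 times it, then the intrinsics apply), "world_to_cam" (4x4, takes a point from world to camera coordinates). Camera axes: x right, y down, z forward; pixel columns grow to the right and rows downward; lengths in m; the calibration is good to about 2 mm. A picture is of the moment at which its call begins. There is no depth.
- bot.job_done(): hands the job in, once; it reports no verdict.
The state is a dict: "clock": time; "joint_pos": joint angles; "joint_vel": joint speeds; "tau": joint torques, N m; "eef_pos": TCP position; "tool_rot": TCP orientation; "ft_force": force on the tool from outside, world axes, zero at the start; "ft_torque": the same for the moment, N m; "grip_width": finger opening in m.
Only numpy, scipy, OpenCV 4.12 (cv2) and the standard library are available. Lean on these libraries where they do the work, as an engineer would, in place of code of your own. Each camera call takes 0.05 s, during which the arm holds its last target. There are 200 camera calls.

### The job

Slide the copper clutch coil straight off the upright spindle of the sloping steel face and lay it flat, wholly on the blue mat, and let go of it. Then draw the orange probe out of its black holder and press its brass tip lightly on the yellow spot that the coil was hiding, with the probe square to the sloping face and the sprung nose pushed in about half of its travel. Finish while holding it there: do not let go of the probe; leave everything else on the bench where it is.

Things in the scene. Friction and masses are not known exactly. Their poses are not given: they have to be found in the camera images.
- coil: wound ring: copper coil with black rims, outer diameter 64, bore 28, height 30 mm, 0.25 kg. At the start it sits on the sloping face with the spindle through its bore (2 mm play all round). Origin at the centre of its underside, z along its axis, pointing up out of the face; it is round, so any grip across its diameter will do
- seat: fixed sloping steel disc, 100 mm across, on a bolted-down blue stand (base 150 x 130 mm). Origin: centre of its upper surface, 75 mm above the table. z is square to the face, leaning 0.28 rad (16 deg) from vertical towards the disc's own -x side, roughly to the robot (yaw up to 0.5 rad). A spindle 24 mm thick stands on its centre along +z, top 42 mm above the face
- spot (a point): centre of the yellow spot, 13 mm across, on the sloping face 24 mm from the spindle's axis along the seat's +y (left, seen from the robot); axes as the seat's. The coil covers it at the start; a short yellow dash on the disc's rim points to it
- mat: flat blue mat, 150 x 150 mm and 4 mm thick, fixed to the table left or right of the stand. Origin at the centre of its underside, x and y along its edges
- holder: black block 80 x 80 x 66 mm high, fixed to the table, on the other side of the stand from the mat, with a 17 mm hole straight through its middle in which the probe stands. Origin at the centre of its underside, sides along x and y
- probe: pen probe 131 mm long, 0.15 kg, upright in the holder. Origin at the brass tip with the nose out, z up to the handle. Brass nose 7 mm thick, 0 to 12 mm; steel barrel 14 mm thick to 60 mm; orange handle 22 x 22 mm (flats along x, y) to 128 mm; black cap to 131. The handle's shoulder rests on the holder's top, so the origin is 6 mm over the table; lift it over 60 mm to clear the holder
- tip (a point): the end of the brass nose; with the nose out it lies at the probe's origin
- nose (a joint): how far the sprung nose is pushed into the barrel, m: 0 is fully out, 0.010 fully in. Spring 800 N/m, so half way is 4 N
- cup: bystander: blue plastic cup, 84 mm wide, 110 mm high; origin under its centre
- taperoll: bystander: black ring 84 mm wide, 36 mm high, lying flat; origin under its centre
- tube: bystander: short steel tube 62 mm wide, 90 mm high, upright; origin under its centre
- drill: bystander: yellow and black cordless drill standing on its battery, about 175 x 75 mm, 185 mm high; origin under its centre
- squeezer: bystander: white bottle with a red cap, 68 mm wide, 170 mm high; origin under its centre
- wrench: bystander: steel wrench 170 mm long lying flat along its x; origin under its middle
- battery: bystander: red and black battery pack 80 x 75 x 68 mm; origin under its centre
- socket: bystander: steel socket 26 mm wide, 40 mm high, upright; origin under its centre
There are look-alikes about, which are no part of the job. Leave any pink look-alike of the coil alone.

How it is judged:
By the outcome, as a careful person would: the job done as asked, in the order asked, and still so for the second after the job is handed in, while the arm keeps its last pose, push and grip.
It also fails if it takes over 48 s, if anything falls off the work surface, if the arm or the gripper's body presses on something with over 40 N, if the wrist force passes 120 N, or if a joint passes its speed limit or range.

## Working session

There is one attempt and no reset: what is moved stays moved. The work goes in short steps, Python scripts to look and compute and a tool call to move; the robot and the scene stay as the last step left them, time stands still between calls to the robot, and variables do not carry over. Pictures are saved under pics/ and viewed, about 8 in all and at most 12, crops included, and the job is handed in when it is done.

Besides the shell and the picture viewer there is one more tool, called after "Emit:" as a command line: name --argument value ..., lists and objects as JSON in quotes. play_rows: Moves the arm, as the interface text tells. Its arguments: {"type":"object","properties":{"motion":{"type":"array","items":{"type":"object","properties":{"fingers":{"type":"number"},"translation":{"type":"array","items":{"type":"number"}},"roll":{"type":"number"}}}}},"required":["motion"]}

```bash
ls; mkdir -p pics
python3 - <<'E'
from workcell import bot
import cv2,pickle
o=bot.get_obs()
for k,v in o.items(): print(k,v)
d={}
for n in("scene","top"):
    c=bot.camera(n); d[n]=c; cv2.imwrite(f"pics/{n}0.png",c["pixels"][:,:,::-1]); print(n,c["intrinsics"],c["k1"],c["world_to_cam"])
pickle.dump(d,open("c0.pkl","wb"))
a=cv2.resize(d["scene"]["pixels"],(800,600))[:,:,::-1]; cv2.imwrite("pics/s0.png",a)
a=cv2.resize(d["top"]["pixels"],(800,600))[:,:,::-1]; cv2.imwrite("pics/t0.png",a)
E
```

```text
pics
clock 0.0
joint_pos [-1.16300508e+00  2.41404113e-01  3.72239627e-03  1.33519664e+00
  2.24527478e-05  1.57081578e+00]
joint_vel [ 8.64828137e-04  2.90094378e-03 -7.03625398e-04  5.76982055e-05
  7.28740291e-04 -9.74951106e-04]
tau [ 1.25737912e-03 -3.72321582e+01  2.52406722e+01  1.70483440e-02
  2.83434902e-04 -7.44197024e-06]
eef_pos [ 0.19805826 -0.45844362  0.24441666]
tool_rot [ 8.35632478e-01 -5.49287974e-01 -8.63750894e-04 -5.81181433e-04]
ft_force [0.21997666 0.32349302 0.37140783]
ft_torque [ 0.0153639   0.0169365  -0.00059348]
grip_width 0.08506365048249943
scene [[382.39479524   0.         282.59584086]
 [  0.         382.39479524 208.86383087]
 [  0.           0.           1.        ]] -0.014534231498367097 [[-0.19685699  0.9803279   0.01430139  0.10345406]
 [ 0.71037282  0.15267124 -0.68706764 -0.34308169]
 [-0.67573499 -0.12509475 -0.7264527   1.343307  ]
 [ 0.          0.          0.          1.        ]]
top [[530.65136591   0.         284.10351839]
 [  0.         530.65136591 211.78750874]
 [  0.           0.           1.        ]] 0.05177085845432011 [[ 0.12526989 -0.99210588  0.00577753 -0.07416997]
 [-0.9682626  -0.12352459 -0.2172768   0.59044074]
 [ 0.21627525  0.02162408 -0.97609293  1.4648975 ]
 [ 0.          0.          0.          1.        ]]
```

View pics/s0.png

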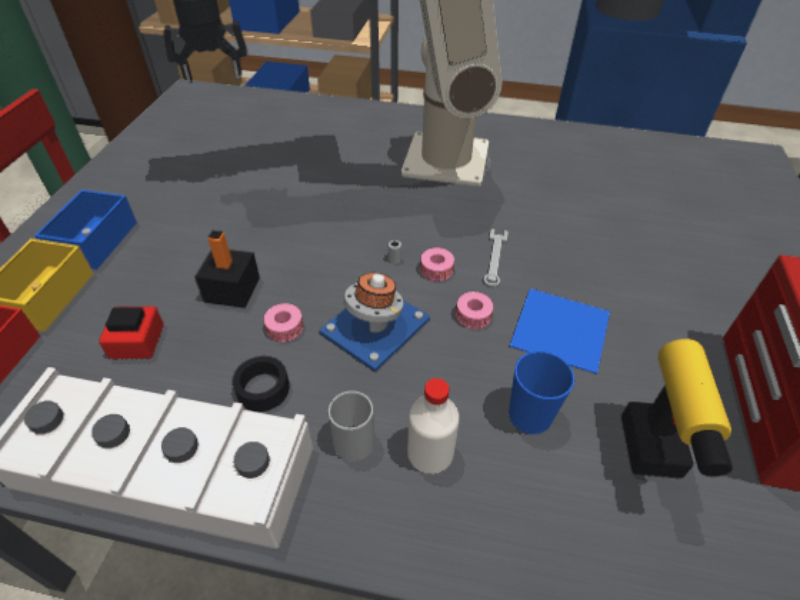

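View pics/t0.png

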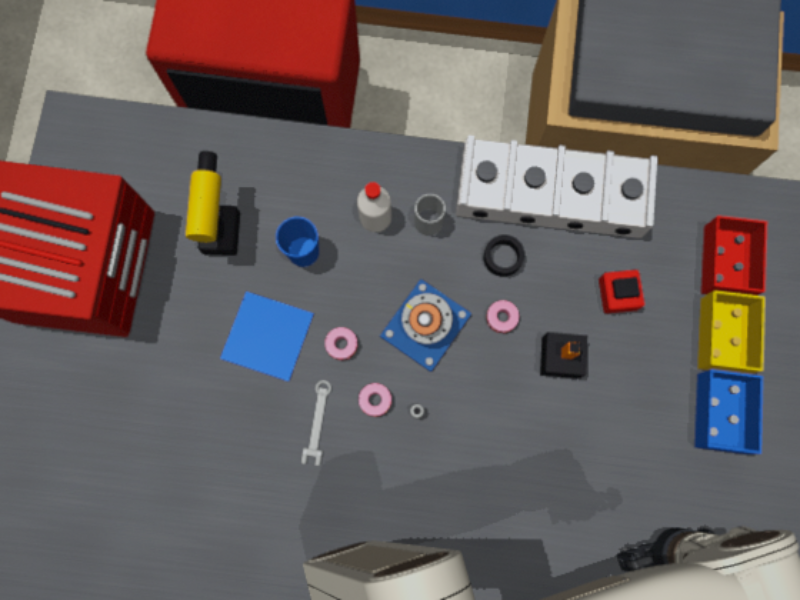

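The coil is the copper ring on the spindle, at about (377,290) in the scene view and (425,319) in the top view, both at 800 px wide. The possible mix-ups are the pink rings: scene (284,322), (437,264) and (475,310); top (503,316), (375,400) and (341,343). The tape roll at scene (260,383) is black. I'll check the choice in a close crop.

```bash
cat > h.py <<'E'
import numpy as np,cv2,pickle
def ray(c,uv):
    K=c["intrinsics"]; M=c["world_to_cam"]
    d=((np.atleast_2d(uv)-K[:2,2])/np.diag(K)[:2]); s=d.copy()
    for _ in range(20): s=d/(1+c["k1"]*(s**2).sum(1,keepdims=True))
    R=M[:3,:3]; v=np.c_[s,np.ones(len(s))]@R
    return -R.T@M[:3,3], v/np.linalg.norm(v,axis=1,keepdims=True)
def plane(c,uv,z):
    o,v=ray(c,uv); return o+v*((z-o[2])/v[:,2:])
def proj(c,P):
    P=np.atleast_2d(P); M=c["world_to_cam"];K=c["intrinsics"]
    q=P@M[:3,:3].T+M[:3,3]; s=q[:,:2]/q[:,2:]; s=s*(1+c["k1"]*(s**2).sum(1,keepdims=True))
    return s*np.diag(K)[:2]+K[:2,2]
def tri(c1,p1,c2,p2):
    (o1,a),(o2,b)=ray(c1,p1),ray(c2,p2); a,b=a[0],b[0]
    t=np.linalg.lstsq(np.c_[a,-b],o2-o1,rcond=None)[0]
    A,B=o1+t[0]*a,o2+t[1]*b
    return (A+B)/2,np.linalg.norm(A-B)
E
python3 - <<'E'
from h import *
d=pickle.load(open("c0.pkl","rb"))
def crop(n,x,y,w,h,f): return cv2.resize(d[n]["pixels"][y:y+h,x:x+w,::-1],None,fx=f,fy=f,interpolation=cv2.INTER_CUBIC)
# row 1: seat scene, seat top ; row 2: holder
a=np.hstack([crop("scene",220,180,84,80,4.76),crop("top",260,190,84,80,4.76)])
b=np.hstack([crop("scene",130,155,84,44,4.76),crop("top",360,225,84,44,4.76)])
cv2.imwrite("pics/crop0.png",np.vstack([a,b])); print(np.vstack([a,b]).shape)
E
```

```text
(590, 800, 3)
```

View pics/crop0.png

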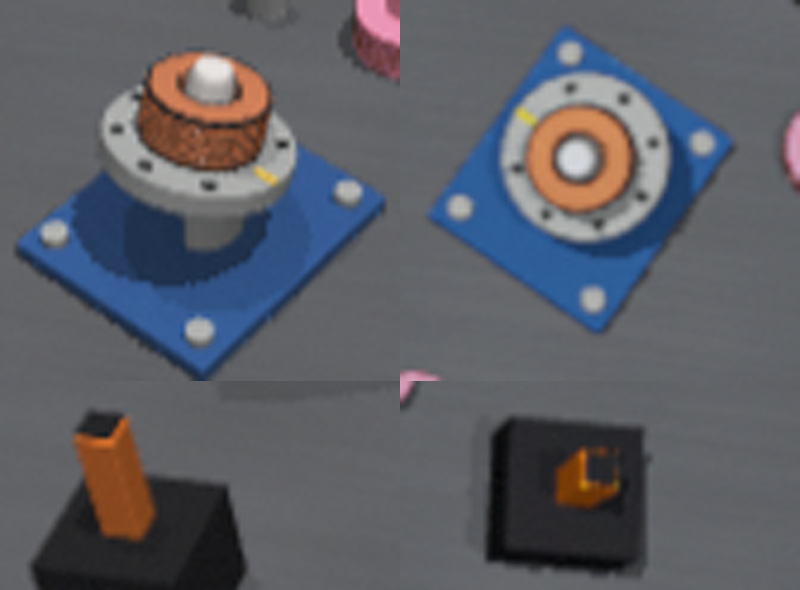

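The coil is confirmed as copper with black rims. The yellow dash is at crop (265,176) in the scene view and (526,117) in the top view. The probe cap is at crop (101,424) and (600,466). Now I'll measure.

```bash
cat > m.py <<'E'
from h import *
d=pickle.load(open("c0.pkl","rb")); S,T=d["scene"],d["top"]
hs={n:cv2.cvtColor(d[n]["pixels"],cv2.COLOR_RGB2HSV) for n in d}
def mask(n,lo,hi,box):
    x,y,w,h=box; m=np.zeros(hs[n].shape[:2],np.uint8); m[y:y+h,x:x+w]=cv2.inRange(hs[n],lo,hi)[y:y+h,x:x+w]; return m
def big(m): return max(cv2.findContours(m,cv2.RETR_EXTERNAL,cv2.CHAIN_APPROX_NONE)[0],key=cv2.contourArea)
sb,tb=(220,180,84,80),(260,190,75,80)
# dash
for n,b in(("scene",sb),("top",tb)):
    m=mask(n,(22,110,120),(35,255,255),b); ys,xs=np.nonzero(m); print(n,"dash",len(xs),xs.mean(),ys.mean()) if len(xs) else print("none")
    k=(xs.mean(),ys.mean())
    if n=="scene": ds=k
    else: dt=k
print("dash",tri(S,ds,T,dt))
# coil top (orange bright) ellipse, hull
for n,b in(("scene",sb),("top",tb)):
    m=mask(n,(5,110,150),(18,255,255),b); e=cv2.fitEllipse(cv2.convexHull(big(m))); print(n,"coil",e)
    m=mask(n,(0,0,200),(180,40,255),b); print(n,"spindle", [ (cv2.moments(c)['m10']/max(cv2.moments(c)['m00'],1),cv2.moments(c)['m01']/max(cv2.moments(c)['m00'],1),cv2.contourArea(c)) for c in cv2.findContours(m,0,1)[0] if cv2.contourArea(c)>6])
# base
def rect(n,lo,hi,b,z,lab):
    c=big(mask(n,lo,hi,b)); p=plane({"scene":S,"top":T}[n],c[:,0].astype(float),z)
    r=cv2.minAreaRect((p[:,:2]*1000).astype(np.float32)); print(lab,n,np.round(r[0],1),np.round(r[1],1),r[2])
for z in (.008,.012): rect("top",(100,120,40),(120,255,255),tb,z,"base%g"%z)
for n,b in(("scene",(350,195,80,66)),("top",(150,200,72,70))): rect(n,(100,150,100),(120,255,255),b,.004,"mat")
rect("top",(0,0,0),(180,255,58),(372,228,45,40),.066,"holder")
rect("scene",(0,0,0),(180,255,58),(132,170,52,48),.03,"holder?")
g=lambda n,x,y:(130+x/4.76,155+(y-380)/4.76) if n=="s" else (360+(x-400)/4.76,225+(y-380)/4.76)
print("cap",tri(S,g("s",101,424),T,g("t",600,466)),"exp z .137")
E
python3 m.py
```

```text
scene dash 6 275.6666666666667 216.83333333333334
top dash 6 286.3333333333333 214.16666666666666
dash (array([ 0.58598098, -0.00610884,  0.07815254]), np.float64(0.0012403414903174887))
scene coil ((263.511474609375, 197.92481994628906), (13.004164695739746, 25.171085357666016), 101.31118774414062)
scene spindle [(264.3636363636364, 193.95454545454547, 22.0)]
top coil ((297.063720703125, 222.77066040039062), (21.112613677978516, 21.378215789794922), 137.41578674316406)
top spindle [(296.5, 222.7583333333333, 20.0)]
base0.008 top [567.3 -43.9] [130.7 150. ] 62.12168884277344
base0.012 top [566.5 -43.9] [130.4 149.7] 62.12168884277344
mat scene [524.3 273.9] [149.8 200.4] 79.04520416259766
mat top [503.6 279.8] [150.1 148.9] 78.86505889892578
holder top [ 527.7 -322.5] [88.3 91. ] 1.9947872161865234
holder? scene [ 525.  -333.1] [139.4 117.4] 2.5100650787353516
cap (array([ 0.53296327, -0.32681408,  0.13661946]), np.float64(0.0029424773849014976)) exp z .137
```

```bash
cat >> m.py <<'E'
print("-----")
print("coiltop",tri(S,(263.51,197.92),T,(297.06,222.77)),"exp z",.075+.030*.961)
yaw=-.487; c,s=np.cos(yaw),np.sin(yaw)
z=np.array([-np.sin(.28)*c,-np.sin(.28)*s,np.cos(.28)]); y=np.array([-s,c,0])
P=plane(T,(297.06,222.77),.1038)[0]; P2=plane(S,(263.51,197.92),.1038)[0]
print(P,P2,"seat from coil",P-.03*z,P2-.03*z)
# disc outline: union of light disc, coil: fit ellipse on the top view
m=mask("top",(0,0,110),(180,60,255),tb)|mask("top",(0,110,60),(30,255,255),tb)
cc=big(m); h=cv2.convexHull(cc); e=cv2.fitEllipse(h); print("disc",e,"seat",plane(T,e[0],.075))
seat=P-.03*z
Q,_=0,0
D=tri(S,ds,T,dt)[0]; r=D-seat; print("dash in seat: x,y,z",r@np.cross(y,z),r@y,r@z, "yaw from dash",np.arctan2(-r[0],r[1]))
print("spot",seat+.024*y,"z",z,"y",y)
# holder corners: contour of top face in top view; cap by z .137 each view
print(plane(T,(360+200/4.76,225+86/4.76),.137),plane(S,(130+101/4.76,155+44/4.76),.137))
# holder top-face corners in top crop px
for q in ((512,420),(645,430),(640,562),(505,552)): print(plane(T,(360+(q[0]-400)/4.76,225+(q[1]-380)/4.76),.066)[0])
E
python3 m.py | sed -n '/-----/,$p'
```

```text
-----
coiltop (array([ 0.5592402 , -0.04009627,  0.10713248]), np.float64(0.0002823824600428227)) exp z 0.10382999999999999
[ 0.5598872  -0.03997575  0.1038    ] [ 0.55603048 -0.04107624  0.1038    ] seat from coil [ 0.56721401 -0.04385559  0.07496834] [ 0.56335728 -0.04495608  0.07496834]
disc ((298.568603515625, 222.56187438964844), (34.855716705322266, 35.47402572631836), 133.3541717529297) seat [[ 0.5668864  -0.04432246  0.075     ]]
dash in seat: x,y,z -0.00015745599584138356 0.04214084973664582 0.0033585078076670033 yaw from dash -0.46138991994435274
spot [ 0.57844545 -0.02264581  0.07496834] z [-0.24422675  0.12932803  0.96105544] y [0.46797678 0.88374076 0.        ]
[[ 0.53351728 -0.32812283  0.137     ]] [[ 0.53321328 -0.32494536  0.137     ]]
[ 0.56810018 -0.28861585  0.066     ]
[ 0.57213619 -0.3678413   0.066     ]
[ 0.49267618 -0.37061541  0.066     ]
[ 0.48840014 -0.29115321  0.066     ]
```

```bash
cat > go.py <<'E'
# usage: go.py x y z yaw_deg  -> shift (cm, tool axes) and roll to reach it from the measured pose
import sys,numpy as np
from scipy.spatial.transform import Rotation as R
from workcell import bot
o=bot.get_obs(); r=R.from_quat(o["tool_rot"]).as_matrix()
y0=np.degrees(np.arctan2(r[1,0],r[0,0]))
print("t",round(o["clock"],2),"pos",np.round(o["eef_pos"],4),"yaw",round(y0,2),"tilt",np.round(r[:2,2],4),"F",np.round(o["ft_force"],2),"M",np.round(o["ft_torque"],2),"w",round(o["grip_width"],4),"q6",round(o["joint_pos"][5],2))
if len(sys.argv)>4:
    x,y,z,w=map(float,sys.argv[1:])
    print("shift cm",np.round(r.T@(np.array([x,y,z])-o["eef_pos"])*100,2),"roll",round(-((w-y0+180)%360-180),2))
E
python3 go.py .5624 -.0419 .20 62.1
```

```text
t 0.1 pos [ 0.1981 -0.4585  0.2445] yaw -66.63 tilt [-0.0008  0.0017] F [0.73 0.11 0.48] M [ 0.08 -0.   -0.03] w 0.0855 q6 1.57
shift cm [-23.79 -49.97   4.49] roll -128.73
```

Emit:
play_rows --motion '[{"fingers": -1,"translation": [-23.79,-49.97,4.5],"roll": -128.7},{"fingers": -1,"translation": [-23.79,-49.97,4.5],"roll": -128.7},{"fingers": -1,"translation": [-23.79,-49.97,4.5],"roll": -128.7},{"fingers": -1,"translation": [-23.79,-49.97,4.5],"roll": -128.7},{"fingers": -1,"translation": [-23.79,-49.97,4.5],"roll": -128.7},{"fingers": -1,"translation": [-23.79,-49.97,4.5],"roll": -128.7},{"fingers": -1,"translation": [-23.79,-49.97,4.5],"roll": -128.7},{"fingers": -1,"translation": [-23.79,-49.97,4.5],"roll": -128.7},{"fingers": -1,"translation": [-23.79,-49.97,4.5],"roll": -128.7},{"fingers": -1,"translation": [-23.79,-49.97,4.5],"roll": -128.7},{"fingers": -1,"translation": [-23.79,-49.97,4.5],"roll": -128.7},{"fingers": -1,"translation": [-23.79,-49.97,4.5],"roll": -128.7},{"fingers": -1,"translation": [-23.79,-49.97,4.5],"roll": -128.7},{"fingers": -1,"translation": [-23.79,-49.97,4.5],"roll": -128.7},{"fingers": -1,"translation": [-23.79,-49.97,4.5],"roll": -128.7},{"fingers": -1,"translation": [-23.79,-49.97,4.5],"roll": -128.7},{"fingers": -1,"translation": [-23.79,-49.97,4.5],"roll": -128.7},{"fingers": -1,"translation": [-23.79,-49.97,4.5],"roll": -128.7},{"fingers": -1,"translation": [-23.79,-49.97,4.5],"roll": -128.7},{"fingers": -1,"translation": [-23.79,-49.97,4.5],"roll": -128.7}]'

```text
clock: 1.77
eef_pos: [0.5624, -0.0424, 0.1998]
tool_rot: [0.858, 0.514, -0.0, -0.0]
ft_force: [-0.4, -0.1, 0.1]
grip_width: 0.086
```

```bash
python3 go.py .5624 -.0419 .094 62.1
```

```text
t 1.77 pos [ 0.5624 -0.0424  0.1998] yaw 61.89 tilt [-0.0011  0.0001] F [-0.45 -0.1   0.07] M [-0.01  0.01  0.  ] w 0.086 q6 0.42
shift cm [ 5.000e-02 -1.000e-02  1.058e+01] roll -0.21
```

Emit:
play_rows --motion '[{"fingers": -1,"translation": [0.03,0,2.5],"roll": 0},{"fingers": -1,"translation": [0.03,0,5],"roll": 0},{"fingers": -1,"translation": [0.03,0,7],"roll": 0},{"fingers": -1,"translation": [0.03,0,8.5],"roll": 0},{"fingers": -1,"translation": [0.03,0,9.5],"roll": 0},{"fingers": -1,"translation": [0.03,0,10.2],"roll": 0},{"fingers": -1,"translation": [0.03,0,10.5],"roll": 0},{"fingers": -1,"translation": [0.03,0,10.5],"roll": 0}]'

```text
clock: 2.43
eef_pos: [0.5628, -0.0422, 0.0951]
tool_rot: [0.857, 0.515, -0.0, -0.0]
ft_force: [0.7, 0.6, 0.4]
grip_width: 0.0856
```

```bash
python3 go.py
python3 - <<'E'
from workcell import bot
import cv2,numpy as np
f=lambda p:cv2.resize(p[:,:,::-1],None,fx=4.7,fy=4.7,interpolation=cv2.INTER_CUBIC)
a=bot.camera("scene")["pixels"][150:270,220:305];b=bot.camera("top")["pixels"][150:270,255:340]
cv2.imwrite("pics/pre.png",np.hstack([f(a),f(b)]))
E
```

```text
t 2.43 pos [ 0.5628 -0.0422  0.0951] yaw 62.02 tilt [-0.0004  0.    ] F [0.67 0.6  0.39] M [ 0.02 -0.04 -0.03] w 0.0856 q6 0.41
```

View pics/pre.png

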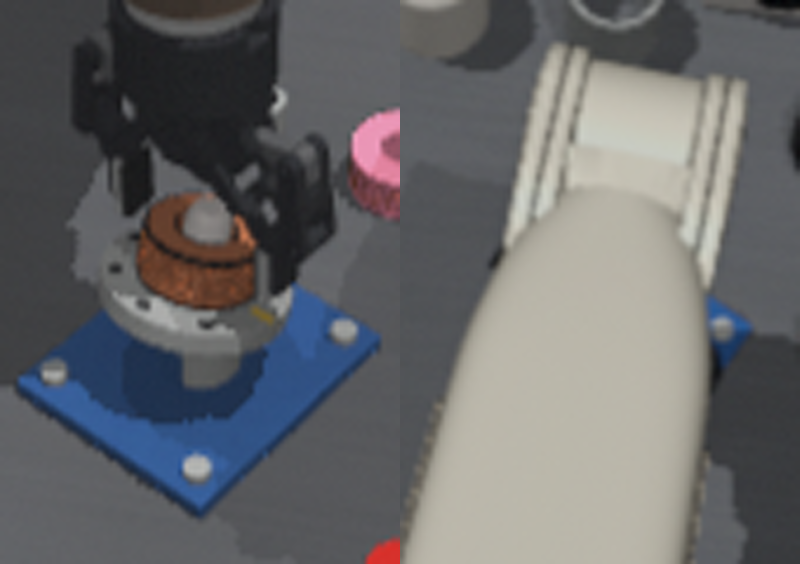

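The jaws straddle the copper coil with the tips clear of the disc, so I'll close.

Emit:
play_rows --motion '[{"fingers": 1,"translation": [0,0,0],"roll": 0},{"fingers": 1,"translation": [0,0,0],"roll": 0},{"fingers": 1,"translation": [0,0,0],"roll": 0},{"fingers": 1,"translation": [0,0,0],"roll": 0},{"fingers": 1,"translation": [0,0,0],"roll": 0},{"fingers": 1,"translation": [0,0,0],"roll": 0},{"fingers": 1,"translation": [0,0,0],"roll": 0},{"fingers": 1,"translation": [0,0,0],"roll": 0}]'

```text
clock: 3.2
eef_pos: [0.5633, -0.0427, 0.0973]
tool_rot: [0.857, 0.515, 0.001, 0.001]
ft_force: [-3.4, -0.8, 7.7]
grip_width: 0.0625
```

```bash
python3 go.py
```

```text
t 3.2 pos [ 0.5633 -0.0427  0.0973] yaw 62.04 tilt [ 0.0022 -0.0013] F [-3.42 -0.76  7.71] M [-0.3   0.65 -0.03] w 0.0625 q6 0.41
```

Emit:
play_rows --motion '[{"fingers": 1,"translation": [0,-0.08,-0.29],"roll": 0},{"fingers": 1,"translation": [0,-0.22,-0.77],"roll": 0},{"fingers": 1,"translation": [0,-0.39,-1.35],"roll": 0},{"fingers": 1,"translation": [0,-0.55,-1.92],"roll": 0},{"fingers": 1,"translation": [0,-0.72,-2.5],"roll": 0},{"fingers": 1,"translation": [0,-0.88,-3.08],"roll": 0},{"fingers": 1,"translation": [0,-1.05,-3.65],"roll": 0},{"fingers": 1,"translation": [0,-1.22,-4.23],"roll": 0},{"fingers": 1,"translation": [0,-1.38,-4.8],"roll": 0},{"fingers": 1,"translation": [0,-1.6,-5.57],"roll": 0},{"fingers": 1,"translation": [0,-1.82,-6.34],"roll": 0},{"fingers": 1,"translation": [0,-2.05,-7.1],"roll": 0}]'

```text
clock: 4.2
eef_pos: [0.5444, -0.0322, 0.1672]
tool_rot: [0.857, 0.516, 0.0, -0.0]
ft_force: [0.9, -0.1, -2.9]
grip_width: 0.0623
```

```bash
python3 go.py .504 .280 .17 62
python3 - <<'E'
from workcell import bot
import cv2,numpy as np
f=lambda p:cv2.resize(p[:,:,::-1],None,fx=4.7,fy=4.7,interpolation=cv2.INTER_CUBIC)
a=bot.camera("scene")["pixels"][130:250,200:330]
cv2.imwrite("pics/lift.png",f(a))
E
```

```text
t 4.2 pos [ 0.5444 -0.0322  0.1672] yaw 62.08 tilt [0.     0.0004] F [ 0.87 -0.09 -2.93] M [-0.01  0.01  0.02] w 0.0623 q6 0.43
shift cm [ 25.69 -18.19  -0.27] roll 0.08
```

View pics/lift.png

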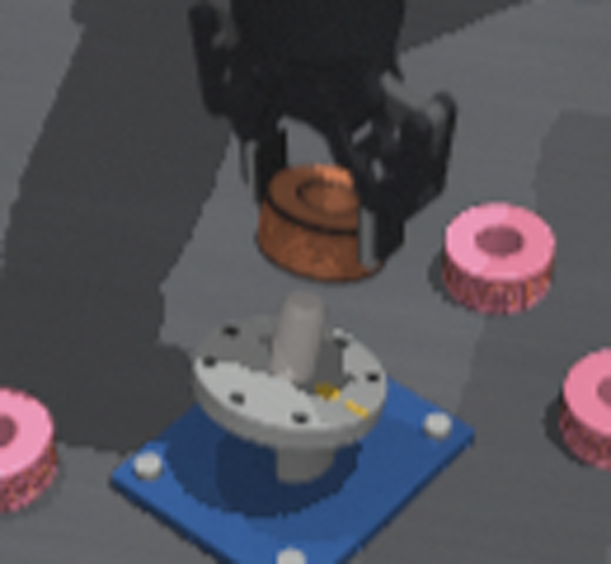

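The coil is clear of the spindle, at crop (320,222), and the yellow spot is visible at (327,391). Before placing, I'll check how close the cup is to the mat.

```bash
python3 - <<'E'
from h import *
d=pickle.load(open("c0.pkl","rb"));T=d["top"]
print("cup rim",plane(T,(297*.7,234*.7),.11)," wrench",plane(T,np.array([(322,385),(312,460)])*.7,.005)," mat corners",plane(T,np.array([(245,293),(312,315),(290,380),(221,359)])*.7,.004))
E
python3 go.py .490 .282 .08 62
```

```text
cup rim [[0.69656107 0.23253866 0.11      ]]  wrench [[0.41522262 0.15065966 0.005     ]
 [0.26464824 0.1478713  0.005     ]]  mat corners [[0.58627601 0.33967659 0.004     ]
 [0.55735944 0.19338028 0.004     ]
 [0.41729992 0.21723582 0.004     ]
 [0.44248946 0.36442267 0.004     ]]
t 4.25 pos [ 0.545  -0.0321  0.1689] yaw 62.09 tilt [0.0024 0.0003] F [-0.83  0.03 -2.12] M [-0.02  0.01  0.03] w 0.0624 q6 0.43
shift cm [ 25.17 -19.58   8.89] roll 0.09
```

Emit:
play_rows --motion '[{"fingers": 1,"translation": [2,-1.5,0],"roll": 0},{"fingers": 1,"translation": [5,-3.8,0],"roll": 0},{"fingers": 1,"translation": [8,-6.2,0],"roll": 0},{"fingers": 1,"translation": [11,-8.5,0],"roll": 0},{"fingers": 1,"translation": [14,-10.8,0],"roll": 0},{"fingers": 1,"translation": [17,-13.1,1],"roll": 0},{"fingers": 1,"translation": [20,-15.5,3],"roll": 0},{"fingers": 1,"translation": [22.5,-17.3,5],"roll": 0},{"fingers": 1,"translation": [24.5,-18.7,7],"roll": 0},{"fingers": 1,"translation": [25.4,-18.95,9],"roll": 0},{"fingers": 1,"translation": [25.4,-18.95,10.5],"roll": 0},{"fingers": 1,"translation": [25.4,-18.95,11.7],"roll": 0},{"fingers": 1,"translation": [25.4,-18.95,12.5],"roll": 0},{"fingers": 1,"translation": [25.4,-18.95,12.8],"roll": 0},{"fingers": 1,"translation": [25.4,-18.95,12.8],"roll": 0}]'

```text
clock: 5.5
eef_pos: [0.4959, 0.2803, 0.0378]
tool_rot: [0.857, 0.515, -0.001, -0.0]
ft_force: [-0.1, -0.5, -2.8]
grip_width: 0.0626
```

```bash
python3 go.py .497 .281 .030 62
```

```text
t 5.5 pos [0.4959 0.2803 0.0378] yaw 62.05 tilt [-0.0011 -0.0006] F [-0.12 -0.55 -2.83] M [-0.04  0.01 -0.04] w 0.0626 q6 1.0
shift cm [0.11 0.06 0.78] roll 0.05
```

Emit:
play_rows --motion '[{"fingers": 1,"translation": [0,0,0.15],"roll": 0},{"fingers": 1,"translation": [0,0,0.3],"roll": 0},{"fingers": 1,"translation": [0,0,0.4],"roll": 0},{"fingers": 1,"translation": [0,0,0.5],"roll": 0},{"fingers": 1,"translation": [0,0,0.5],"roll": 0}]'

```text
clock: 5.92
eef_pos: [0.4973, 0.2806, 0.0344]
tool_rot: [0.857, 0.515, 0.001, 0.0]
ft_force: [0.3, -1.3, 1.0]
grip_width: 0.0622
```

```bash
python3 go.py .497 .281 .030 62
```

```text
t 5.92 pos [0.4973 0.2806 0.0344] yaw 62.04 tilt [0.0024 0.0005] F [ 0.32 -1.32  1.04] M [-0.3  -0.06  0.04] w 0.0622 q6 1.0
shift cm [ 0.02 -0.05  0.44] roll 0.04
```

Emit:
play_rows --motion '[{"fingers": 1,"translation": [0,0,0.1],"roll": 0},{"fingers": 1,"translation": [0,0,0.2],"roll": 0},{"fingers": 1,"translation": [0,0,0.3],"roll": 0},{"fingers": 1,"translation": [0,0,0.4],"roll": 0},{"fingers": 1,"translation": [0,0,0.5],"roll": 0},{"fingers": 1,"translation": [0,0,0.5],"roll": 0}]'

```text
clock: 6.42
eef_pos: [0.4993, 0.2797, 0.0321]
tool_rot: [0.857, 0.515, 0.003, 0.002]
ft_force: [0.6, -8.3, 18.8]
grip_width: 0.0621
```

```bash
python3 go.py .497 .281 .030 62
```

```text
t 6.42 pos [0.4993 0.2797 0.0321] yaw 61.99 tilt [ 0.007  -0.0009] F [ 0.6  -8.33 18.76] M [-1.56  0.43  0.22] w 0.0621 q6 1.0
shift cm [ 0.01 -0.26  0.21] roll -0.01
```

Emit:
play_rows --motion '[{"fingers": 1,"translation": [0,0,-0.2],"roll": 0},{"fingers": -1,"translation": [0,0,-0.2],"roll": 0},{"fingers": -1,"translation": [0,0,-0.2],"roll": 0},{"fingers": -1,"translation": [0,0,-0.2],"roll": 0},{"fingers": -1,"translation": [0,0,-0.2],"roll": 0},{"fingers": -1,"translation": [0,0,-0.2],"roll": 0},{"fingers": -1,"translation": [0,0,-0.2],"roll": 0},{"fingers": -1,"translation": [0,0,-2],"roll": 0},{"fingers": -1,"translation": [0,0,-5],"roll": 0},{"fingers": -1,"translation": [0,0,-9],"roll": 0},{"fingers": -1,"translation": [0,0,-13],"roll": 0},{"fingers": -1,"translation": [0,0,-16.5],"roll": 0}]'

```text
clock: 7.42
eef_pos: [0.4962, 0.2807, 0.1955]
tool_rot: [0.857, 0.516, 0.0, -0.0]
ft_force: [2.0, 0.5, -0.3]
grip_width: 0.0854
```

```bash
python3 go.py .533 -.3275 .20 92
python3 - <<'E'
from workcell import bot
import cv2,numpy as np
f=lambda p:cv2.resize(p[:,:,::-1],None,fx=4.7,fy=4.7,interpolation=cv2.INTER_CUBIC)
a=bot.camera("scene")["pixels"][190:290,340:440]
cv2.imwrite("pics/mat.png",f(a))
E
```

```text
t 7.42 pos [0.4962 0.2807 0.1955] yaw 62.08 tilt [0.0005 0.0003] F [ 2.03  0.5  -0.33] M [-0.02 -0.09  0.01] w 0.0854 q6 1.0
shift cm [-52.02  31.73  -0.47] roll -29.92
```

View pics/mat.png

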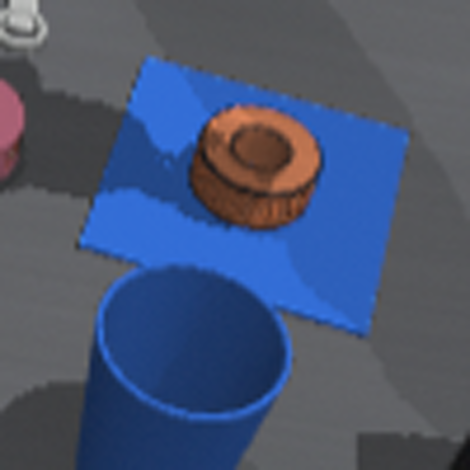

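The coil lies flat at crop (257,165), wholly inside the mat. Next is the probe.

Emit:
play_rows --motion '[{"fingers": -1,"translation": [-10,6.1,-0.5],"roll": -6},{"fingers": -1,"translation": [-52,31.85,-0.5],"roll": -30},{"fingers": -1,"translation": [-52,31.85,-0.5],"roll": -30},{"fingers": -1,"translation": [-52,31.85,-0.5],"roll": -30},{"fingers": -1,"translation": [-52,31.85,-0.5],"roll": -30},{"fingers": -1,"translation": [-52,31.85,-0.5],"roll": -30},{"fingers": -1,"translation": [-52,31.85,-0.5],"roll": -30},{"fingers": -1,"translation": [-52,31.85,-0.5],"roll": -30},{"fingers": -1,"translation": [-52,31.85,-0.5],"roll": -30},{"fingers": -1,"translation": [-52,31.85,-0.5],"roll": -30},{"fingers": -1,"translation": [-52,31.85,-0.5],"roll": -30},{"fingers": -1,"translation": [-52,31.85,-0.5],"roll": -30},{"fingers": -1,"translation": [-52,31.85,-0.5],"roll": -30},{"fingers": -1,"translation": [-52,31.85,-0.5],"roll": -30},{"fingers": -1,"translation": [-52,31.85,-0.5],"roll": -30},{"fingers": -1,"translation": [-52,31.85,-0.5],"roll": -30},{"fingers": -1,"translation": [-52,31.85,-0.5],"roll": -30},{"fingers": -1,"translation": [-52,31.85,-0.5],"roll": -30},{"fingers": -1,"translation": [-52,31.85,-0.5],"roll": -30},{"fingers": -1,"translation": [-52,31.85,-0.5],"roll": -30}]'

```text
clock: 9.13
eef_pos: [0.5343, -0.3264, 0.1985]
tool_rot: [0.693, 0.72, 0.0, -0.0]
ft_force: [-0.1, -0.0, 0.2]
grip_width: 0.0856
```

```bash
python3 go.py .532 -.3275 .113 92
```

```text
t 9.13 pos [ 0.5343 -0.3264  0.1985] yaw 92.19 tilt [-0.0002  0.0003] F [-0.06 -0.04  0.18] M [-0.02  0.02 -0.01] w 0.0856 q6 -0.59
shift cm [-0.11 -0.23  8.55] roll 0.19
```

Emit:
play_rows --motion '[{"fingers": -1,"translation": [-0.11,-0.2,2],"roll": 0.2},{"fingers": -1,"translation": [-0.11,-0.2,4.5],"roll": 0.2},{"fingers": -1,"translation": [-0.11,-0.2,6.5],"roll": 0.2},{"fingers": -1,"translation": [-0.11,-0.2,8],"roll": 0.2},{"fingers": -1,"translation": [-0.11,-0.2,8.55],"roll": 0.2},{"fingers": -1,"translation": [-0.11,-0.2,8.55],"roll": 0.2},{"fingers": 1,"translation": [-0.11,-0.2,8.55],"roll": 0.2},{"fingers": 1,"translation": [-0.11,-0.2,8.55],"roll": 0.2},{"fingers": 1,"translation": [-0.11,-0.2,8.55],"roll": 0.2},{"fingers": 1,"translation": [-0.11,-0.2,8.55],"roll": 0.2},{"fingers": 1,"translation": [-0.11,-0.2,8.55],"roll": 0.2},{"fingers": 1,"translation": [-0.11,-0.2,8.55],"roll": 0.2},{"fingers": 1,"translation": [-0.11,-0.2,8.55],"roll": 0.2},{"fingers": 1,"translation": [-0.11,-0.2,8.55],"roll": 0.2},{"fingers": 1,"translation": [-0.11,-0.2,8.55],"roll": 0.2},{"fingers": 1,"translation": [-0.11,-0.2,8.55],"roll": 0.2},{"fingers": 1,"translation": [-0.11,-0.2,8.55],"roll": 0.2},{"fingers": 1,"translation": [-0.11,-0.2,8.55],"roll": 0.2}]'

```text
clock: 10.63
eef_pos: [0.5326, -0.3294, 0.1137]
tool_rot: [0.695, 0.719, 0.0, 0.001]
ft_force: [0.4, 1.1, 6.0]
grip_width: 0.0215
```

```bash
python3 go.py .532 -.3275 .151 92
```

```text
t 10.63 pos [ 0.5326 -0.3294  0.1137] yaw 91.87 tilt [ 0.0014 -0.0007] F [0.38 1.1  6.03] M [ 0.2   0.05 -0.01] w 0.0215 q6 -0.59
shift cm [ 0.19 -0.05 -3.73] roll -0.13
```

Emit:
play_rows --motion '[{"fingers": 1,"translation": [0,0,-0.4],"roll": 0},{"fingers": 1,"translation": [0,0,-1],"roll": 0},{"fingers": 1,"translation": [0,0,-1.8],"roll": 0},{"fingers": 1,"translation": [0,0,-2.6],"roll": 0},{"fingers": 1,"translation": [0,0,-3.3],"roll": 0},{"fingers": 1,"translation": [0,0,-3.75],"roll": 0},{"fingers": 1,"translation": [0,0,-3.75],"roll": 0},{"fingers": 1,"translation": [0,0,-3.75],"roll": 0}]'

```text
clock: 11.3
eef_pos: [0.5323, -0.3293, 0.1508]
tool_rot: [0.695, 0.719, 0.0, 0.0]
ft_force: [0.8, 0.1, -1.8]
grip_width: 0.0211
```

```bash
python3 go.py .505 -.3295 .151 92
```

```text
t 11.3 pos [ 0.5323 -0.3293  0.1508] yaw 91.87 tilt [ 0.0008 -0.0005] F [ 0.77  0.08 -1.81] M [0.02 0.01 0.  ] w 0.0211 q6 -0.59
shift cm [ 0.07 -2.73 -0.02] roll -0.13
```

Emit:
play_rows --motion '[{"fingers": 1,"translation": [0,-0.3,0],"roll": 0},{"fingers": 1,"translation": [0,-0.6,0],"roll": 0},{"fingers": 1,"translation": [0,-0.8,0],"roll": 0},{"fingers": 1,"translation": [0,-1.0,0],"roll": 0},{"fingers": 1,"translation": [0,-1.2,0],"roll": 0},{"fingers": 1,"translation": [0,-1.2,0],"roll": 0}]'

```text
clock: 11.8
eef_pos: [0.5226, -0.3294, 0.1507]
tool_rot: [0.695, 0.719, 0.002, 0.002]
ft_force: [6.2, 1.4, -2.8]
grip_width: 0.0215
```

```bash
python3 go.py
```

```text
t 11.8 pos [ 0.5226 -0.3294  0.1507] yaw 91.92 tilt [0.0063 0.0004] F [ 6.22  1.44 -2.84] M [ 0.18 -1.84  0.02] w 0.0215 q6 -0.6
```

Emit:
play_rows --motion '[{"fingers": 1,"translation": [0,-0.3,0],"roll": 0},{"fingers": 1,"translation": [0,-0.6,0],"roll": 0},{"fingers": 1,"translation": [0,-0.9,0],"roll": 0},{"fingers": 1,"translation": [0,-1.2,0],"roll": 0},{"fingers": 1,"translation": [0,-1.5,0],"roll": 0},{"fingers": 1,"translation": [0,-1.7,0],"roll": 0},{"fingers": 1,"translation": [0,-1.7,0],"roll": 0}]'

```text
clock: 12.38
eef_pos: [0.5055, -0.33, 0.1506]
tool_rot: [0.695, 0.719, 0.002, 0.002]
ft_force: [6.9, -0.1, -3.0]
grip_width: 0.0213
```

```bash
python3 go.py
cat > snap.py <<'E'
import sys,pickle
from workcell import bot
from h import *
n=sys.argv[1]
d={k:bot.camera(k) for k in("scene","top")}; pickle.dump(d,open(f"{n}.pkl","wb"))
x,y,w,h=map(int,sys.argv[2:6])
cv2.imwrite(f"pics/{n}.png",cv2.resize(d["scene"]["pixels"][y:y+h,x:x+w,::-1],None,fx=6,fy=6,interpolation=cv2.INTER_CUBIC))
E
python3 snap.py tilt1 120 120 100 100
```

```text
t 12.38 pos [ 0.5055 -0.33    0.1506] yaw 91.91 tilt [0.006  0.0003] F [ 6.94 -0.05 -3.01] M [ 0.15 -1.76 -0.01] w 0.0213 q6 -0.61
```

View pics/tilt1.png

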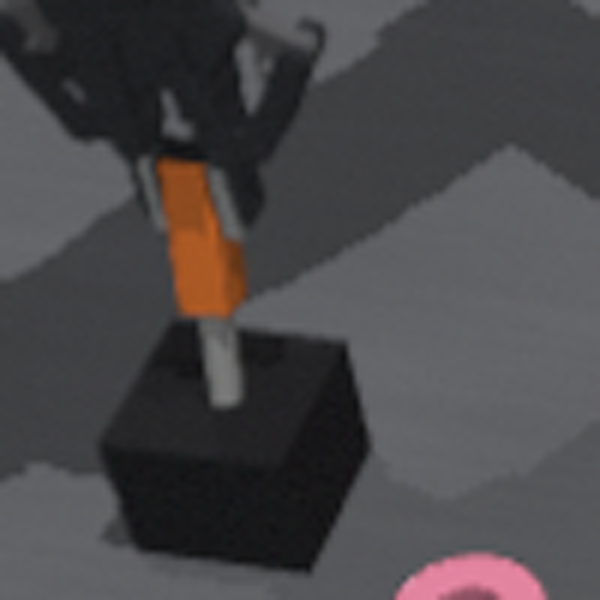

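The probe is pivoting in the pads, leaning back at (205,280) with its barrel still in the hole at (225,400). I'll lift it out and turn it side-on to the scene camera to measure the tilt.

Emit:
play_rows --motion '[{"fingers": 1,"translation": [0,0,-0.5],"roll": 0},{"fingers": 1,"translation": [0,0,-1.5],"roll": 0},{"fingers": 1,"translation": [0,0,-3],"roll": 0},{"fingers": 1,"translation": [0,0,-5],"roll": 5},{"fingers": 1,"translation": [0,0,-7],"roll": 12},{"fingers": 1,"translation": [0,0,-7.5],"roll": 19},{"fingers": 1,"translation": [0,0,-7.5],"roll": 26},{"fingers": 1,"translation": [0,0,-7.5],"roll": 33},{"fingers": 1,"translation": [0,0,-7.5],"roll": 40},{"fingers": 1,"translation": [0,0,-7.5],"roll": 47},{"fingers": 1,"translation": [0,0,-7.5],"roll": 54},{"fingers": 1,"translation": [0,0,-7.5],"roll": 61},{"fingers": 1,"translation": [0,0,-7.5],"roll": 68},{"fingers": 1,"translation": [0,0,-7.5],"roll": 75},{"fingers": 1,"translation": [0,0,-7.5],"roll": 82},{"fingers": 1,"translation": [0,0,-7.5],"roll": 88},{"fingers": 1,"translation": [0,0,-7.5],"roll": 90},{"fingers": 1,"translation": [0,0,-7.5],"roll": 90},{"fingers": 1,"translation": [0,0,-7.5],"roll": 90}]'

```text
clock: 14.07
eef_pos: [0.5025, -0.33, 0.225]
tool_rot: [1.0, 0.017, -0.001, -0.0]
ft_force: [0.1, -0.7, -1.6]
grip_width: 0.0212
```

```bash
python3 go.py; python3 snap.py tilt2 110 70 110 100;python3 - <<'E'
from h import *
d=pickle.load(open("tilt2.pkl","rb"));S=d["scene"]
im=S["pixels"]; hsv=cv2.cvtColor(im,cv2.COLOR_RGB2HSV)
m=cv2.inRange(hsv,(3,150,80),(18,255,255)); m[:, :110]=0; m[:,220:]=0; m[:60]=0; m[170:]=0
ys,xs=np.nonzero(m); print(len(xs),xs.min(),xs.max(),ys.min(),ys.max())
for y in range(ys.min(),ys.max()+1): r=xs[ys==y]; print(y,r.min(),r.max(),len(r),end=" | ")
E
```

```text
t 14.07 pos [ 0.5025 -0.33    0.225 ] yaw 1.92 tilt [-0.0013  0.0005] F [ 0.06 -0.69 -1.6 ] M [ 0.05 -0.02  0.01] w 0.0212 q6 0.96
128 141 151 119 145
119 150 151 2 | 120 150 151 2 | 121 149 151 3 | 122 148 151 4 | 123 148 151 4 | 124 148 151 4 | 125 149 151 3 | 126 149 151 3 | 127 149 151 3 | 128 150 151 2 | 129 150 151 2 | 130 150 151 2 | 131 150 151 2 | 132 151 151 1 | 133 151 151 1 | 134 151 151 1 | 135 141 151 3 | 136 141 151 8 | 137 141 151 11 | 138 141 151 11 | 139 141 151 11 | 140 141 151 11 | 141 141 150 10 | 142 141 150 10 | 143 142 149 8 | 144 145 149 5 | 145 148 148 1 |
```

View pics/tilt2.png

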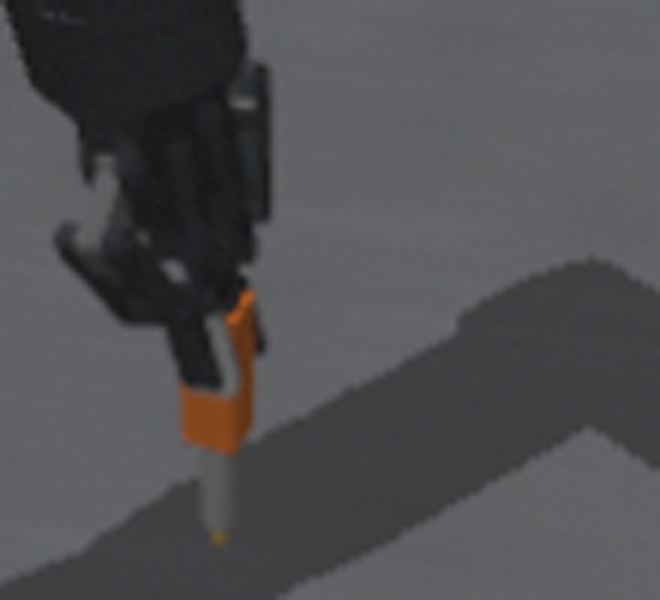

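The probe is side-on. The brass tip is at crop (218,545), the barrel midline runs (219,460) to (218,520), and the shoulder's lower edge runs (185,440) to (250,437).

Run:
```python
from h import *
from scipy.spatial.transform import Rotation as R
d=pickle.load(open("tilt2.pkl","rb"));S=d["scene"]; im=S["pixels"].astype(float)
# barrel midline: sub-pixel columns of the light-grey barrel against background by gradient rows 147..156
for y in range(144,163): print(y,[int(v) for v in im[y,138:156].mean(1)], int(im[y,138:156,0].max()-0))
p=np.array([.5025,-.33,.225]); yaw=np.radians(1.92); n=np.array([np.cos(yaw),np.sin(yaw),0]); l=np.array([-np.sin(yaw),np.cos(yaw),0])
f=lambda x,y:(110+x/6-.5+.5/6*0,70+y/6-.5)
G=p+[0,0,.005]
for q in((218,546),(219,460),(218.5,520),(218,540)):
    o,v=ray(S,f(*q)); v=v[0]; X=o+v*((p-o)@n)/(v@n); r=X-G
    print(q,X,"lat",r@l,"dz",r[2],"angle from G",np.degrees(np.arctan2(r@l,-r[2])),np.linalg.norm(r))
```

```text
144 [98, 98, 92, 92, 94, 91, 84, 79, 78, 77, 73, 67, 66, 65, 65, 64, 66, 65] 134
145 [98, 98, 98, 98, 98, 91, 85, 84, 87, 81, 70, 66, 63, 64, 64, 65, 65, 65] 113
146 [97, 97, 97, 97, 97, 91, 88, 90, 87, 81, 70, 64, 64, 64, 64, 65, 64, 64] 95
147 [99, 97, 97, 96, 97, 91, 90, 90, 87, 82, 74, 66, 64, 64, 63, 64, 64, 64] 98
148 [98, 99, 100, 99, 98, 93, 89, 89, 88, 81, 75, 66, 63, 64, 65, 64, 62, 64] 98
149 [97, 98, 98, 91, 84, 87, 89, 90, 88, 83, 74, 66, 64, 64, 63, 65, 63, 64] 96
150 [90, 82, 83, 73, 63, 78, 89, 89, 87, 82, 74, 66, 65, 64, 65, 64, 64, 65] 89
151 [74, 66, 65, 64, 64, 76, 87, 89, 87, 82, 74, 66, 64, 63, 64, 64, 64, 64] 89
152 [63, 64, 65, 65, 64, 75, 86, 89, 86, 82, 73, 67, 65, 64, 63, 64, 64, 65] 90
153 [64, 64, 63, 64, 64, 76, 86, 90, 87, 81, 74, 67, 64, 64, 65, 64, 65, 65] 90
154 [64, 64, 64, 64, 65, 75, 86, 90, 86, 80, 73, 67, 64, 65, 65, 65, 65, 65] 90
155 [63, 63, 64, 64, 65, 74, 86, 88, 86, 81, 73, 67, 65, 64, 64, 64, 64, 64] 88
156 [65, 64, 65, 64, 64, 72, 85, 89, 86, 81, 73, 67, 64, 64, 63, 64, 64, 65] 89
157 [64, 64, 65, 65, 64, 68, 79, 88, 86, 80, 71, 67, 64, 
[... 331 characters left out ...]
, 64, 65] 68
162 [66, 64, 66, 67, 66, 66, 66, 66, 67, 66, 66, 66, 67, 67, 66, 66, 66, 65] 66
(218, 546) [ 0.50342697 -0.35765177  0.11903483] lat -0.027667307847172903 dz -0.11096516551914273 angle from G -14.0002842554428 0.11436235343066782
(219, 460) [ 0.50301055 -0.34522992  0.16556969] lat -0.015238475240304089 dz -0.06443031477957631 angle from G -13.306564156166546 0.06620782876854255
(218.5, 520) [ 0.50329473 -0.35370717  0.13348189] lat -0.023720489293879102 dz -0.09651810533716113 angle from G -13.807484297713485 0.09939017189952115
(218, 540) [ 0.50339796 -0.35678645  0.12239019] lat -0.026801496188469946 dz -0.10760981226863012 angle from G -13.985640789861852 0.11089721319505907
```

Emit:
play_rows --motion '[{"fingers": 1,"translation": [0,0,0],"roll": -135},{"fingers": 1,"translation": [0,0,0],"roll": -135},{"fingers": 1,"translation": [0,0,0],"roll": -135},{"fingers": 1,"translation": [0,0,0],"roll": -135},{"fingers": 1,"translation": [0,0,0],"roll": -135},{"fingers": 1,"translation": [0,0,0],"roll": -135},{"fingers": 1,"translation": [0,0,0],"roll": -135},{"fingers": 1,"translation": [0,0,0],"roll": -135},{"fingers": 1,"translation": [0,0,0],"roll": -135},{"fingers": 1,"translation": [0,0,0],"roll": -135},{"fingers": 1,"translation": [0,0,0],"roll": -135},{"fingers": 1,"translation": [0,0,0],"roll": -135},{"fingers": 1,"translation": [0,0,0],"roll": -135},{"fingers": 1,"translation": [0,0,0],"roll": -135},{"fingers": 1,"translation": [0,0,0],"roll": -135},{"fingers": 1,"translation": [0,0,0],"roll": -135},{"fingers": 1,"translation": [0,0,0],"roll": -135},{"fingers": 1,"translation": [0,0,0],"roll": -135},{"fingers": 1,"translation": [0,0,0],"roll": -135}]'

```text
clock: 15.75
eef_pos: [0.5029, -0.3301, 0.2252]
tool_rot: [0.365, 0.931, -0.0, -0.0]
ft_force: [-0.1, 0.1, -2.3]
grip_width: 0.0215
```

Emit:
play_rows --motion '[{"fingers": 1,"translation": [0,0,0],"roll": -45},{"fingers": 1,"translation": [0,0,0],"roll": -45},{"fingers": 1,"translation": [0,0,0],"roll": -45},{"fingers": 1,"translation": [0,0,0],"roll": -45},{"fingers": 1,"translation": [0,0,0],"roll": -45},{"fingers": 1,"translation": [0,0,0],"roll": -45},{"fingers": 1,"translation": [0,0,0],"roll": -45},{"fingers": 1,"translation": [0,0,0],"roll": -45}]'

```text
clock: 16.42
eef_pos: [0.5029, -0.3301, 0.2252]
tool_rot: [-0.017, 1.0, 0.0, -0.0]
ft_force: [-0.4, 0.1, -1.7]
grip_width: 0.0213
```

```bash
python3 go.py; python3 snap.py tilt3 110 70 110 100;python3 - <<'E'
from h import *
d=pickle.load(open("tilt3.pkl","rb"));im=d["scene"]["pixels"].astype(float)
for y in range(136,166,2): print(y,[int(v) for v in im[y,145:185].mean(1)])
E
```

```text
t 16.42 pos [ 0.5029 -0.3301  0.2252] yaw -178.08 tilt [-0.0004  0.0001] F [-0.37  0.08 -1.69] M [-0.03  0.   -0.04] w 0.0213 q6 -2.19
136 [93, 89, 88, 86, 81, 78, 81, 81, 92, 96, 95, 94, 93, 94, 90, 95, 98, 98, 98, 89, 83, 70, 65, 64, 63, 62, 63, 63, 63, 62, 64, 64, 64, 63, 64, 64, 63, 64, 65, 63]
138 [96, 91, 78, 77, 76, 79, 79, 80, 80, 92, 96, 94, 93, 94, 93, 95, 91, 72, 63, 65, 64, 65, 65, 63, 65, 65, 64, 65, 64, 63, 65, 64, 65, 65, 63, 64, 65, 66, 64, 63]
140 [98, 98, 90, 78, 77, 78, 78, 78, 79, 81, 93, 96, 96, 95, 94, 98, 83, 67, 64, 65, 64, 64, 65, 65, 65, 64, 64, 65, 64, 64, 64, 65, 65, 64, 64, 65, 64, 63, 64, 65]
142 [97, 98, 97, 90, 81, 78, 77, 78, 78, 78, 81, 90, 95, 95, 96, 82, 68, 65, 64, 65, 64, 65, 65, 64, 64, 65, 64, 65, 65, 64, 64, 64, 64, 63, 65, 65, 65, 65, 64, 64]
144 [98, 99, 99, 100, 87, 80, 78, 77, 77, 77, 79, 79, 88, 91, 84, 68, 64, 63, 64, 66, 64, 63, 64, 64, 64, 64, 64, 65, 65, 65, 64, 65, 64, 64, 64, 65, 63, 65, 64, 63]
146 [89, 84, 84, 73, 63, 66, 70, 70, 68, 65, 75, 84, 86, 88, 100, 110, 89, 68, 65, 66, 65, 66, 64, 66, 65, 64, 65, 64, 63, 64, 64, 64, 64, 
[... 837 characters left out ...]
63, 63, 63, 62, 64, 80, 84, 95, 97]
158 [65, 65, 66, 65, 64, 65, 65, 64, 64, 64, 65, 64, 64, 63, 63, 64, 76, 93, 105, 113, 116, 113, 88, 67, 63, 63, 63, 64, 63, 62, 64, 63, 81, 84, 94, 97, 98, 97, 97, 97]
160 [66, 64, 65, 65, 65, 66, 65, 64, 64, 65, 64, 65, 64, 65, 64, 64, 64, 76, 85, 92, 105, 91, 68, 63, 63, 62, 62, 62, 62, 78, 82, 93, 96, 97, 97, 96, 96, 97, 96, 97]
162 [67, 66, 66, 67, 66, 66, 65, 65, 65, 65, 65, 65, 65, 63, 65, 63, 64, 64, 63, 63, 73, 93, 87, 68, 63, 80, 84, 94, 97, 96, 95, 96, 95, 95, 95, 95, 95, 96, 96, 95]
164 [66, 66, 65, 65, 66, 65, 64, 64, 65, 64, 65, 64, 65, 64, 64, 64, 64, 65, 64, 64, 64, 81, 85, 93, 97, 98, 98, 97, 96, 96, 96, 97, 96, 97, 97, 97, 97, 96, 96, 95]
```

View pics/tilt3.png

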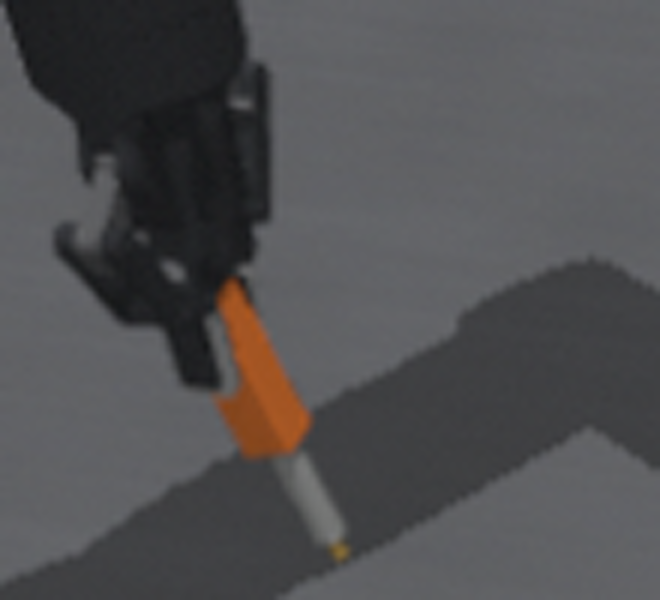

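Run:
```python
from h import *
S=pickle.load(open("tilt3.pkl","rb"))["scene"]
p=np.array([.5027,-.33,.2251]); yaw=np.radians(1.92); n=np.array([np.cos(yaw),np.sin(yaw),0]); l=np.array([-np.sin(yaw),np.cos(yaw),0])
def X(q):
    o,v=ray(S,q); v=v[0]; r=o+v*((p-o)@n)/(v@n)-p; return np.array([r@l,r[2]])
for a,b in(((145.8,147),(145.8,160.5)),((145.95,147),(145.8,160.5)),((158.85,148),(166.7,162.3))):
    A,B=X(a),X(b); print(A,B,np.degrees(np.arctan2(B[0]-A[0],A[1]-B[1])))
```

```text
[-0.01630733 -0.06204469] [-0.02762018 -0.10589765] -14.465346814888056
[-0.01590744 -0.06198973] [-0.02762018 -0.10589765] -14.936240686733727
[ 0.01748935 -0.06040597] [ 0.02817847 -0.10345918] 13.943290695814301
```

Both side views agree on a tilt of about 14.3° (tip ±28 mm off the tool axis), against 16.04° needed. I'll put just the nose back in the hole and pivot it a bit more.

Emit:
play_rows --motion '[{"fingers": 1,"translation": [0,0,0],"roll": 90},{"fingers": 1,"translation": [0,0,0],"roll": 90},{"fingers": 1,"translation": [0,0,0],"roll": 90},{"fingers": 1,"translation": [0,0,0],"roll": 90},{"fingers": 1,"translation": [0,0,0],"roll": 90},{"fingers": 1,"translation": [0,0,0],"roll": 90},{"fingers": 1,"translation": [0,0,0],"roll": 90},{"fingers": 1,"translation": [0,0,0.5],"roll": 90},{"fingers": 1,"translation": [0,0,1],"roll": 90},{"fingers": 1,"translation": [0,0,1.5],"roll": 90},{"fingers": 1,"translation": [0,0,2],"roll": 90},{"fingers": 1,"translation": [0,0,2.5],"roll": 90},{"fingers": 1,"translation": [0,0,3],"roll": 90},{"fingers": 1,"translation": [0,0,3.5],"roll": 90},{"fingers": 1,"translation": [0,0,4],"roll": 90},{"fingers": 1,"translation": [0,0,4],"roll": 90},{"fingers": 1,"translation": [0,0,4],"roll": 90}]'

```text
clock: 17.93
eef_pos: [0.5029, -0.33, 0.1849]
tool_rot: [0.695, 0.719, -0.0, -0.0]
ft_force: [-0.6, 0.3, -1.9]
grip_width: 0.0213
```

```bash
python3 go.py .5025 -.3297 .161 92
```

```text
t 17.93 pos [ 0.5029 -0.33    0.1849] yaw 91.92 tilt [-0.0008  0.0005] F [-0.6   0.29 -1.92] M [-0.02  0.01 -0.04] w 0.0213 q6 -0.61
shift cm [ 0.03 -0.04  2.39] roll -0.08
```

Emit:
play_rows --motion '[{"fingers": 1,"translation": [0,0,0.8],"roll": 0},{"fingers": 1,"translation": [0,0,1.6],"roll": 0},{"fingers": 1,"translation": [0,0,2.2],"roll": 0},{"fingers": 1,"translation": [0,0,2.4],"roll": 0},{"fingers": 1,"translation": [0,0,2.4],"roll": 0},{"fingers": 1,"translation": [0,0,2.4],"roll": 0},{"fingers": 1,"translation": [0,-0.2,2.4],"roll": 0},{"fingers": 1,"translation": [0,-0.4,2.4],"roll": 0},{"fingers": 1,"translation": [0,-0.5,2.4],"roll": 0},{"fingers": 1,"translation": [0,-0.5,2.4],"roll": 0}]'

```text
clock: 18.77
eef_pos: [0.4994, -0.3303, 0.1618]
tool_rot: [0.695, 0.719, 0.001, 0.001]
ft_force: [3.9, -0.0, -2.5]
grip_width: 0.021
```

```bash
python3 go.py .4959 -.33 .161 92
```

```text
t 18.77 pos [ 0.4994 -0.3303  0.1618] yaw 91.88 tilt [ 0.0034 -0.0001] F [ 3.85 -0.03 -2.47] M [ 0.16 -1.32  0.06] w 0.021 q6 -0.62
shift cm [ 0.04 -0.35  0.08] roll -0.12
```

Emit:
play_rows --motion '[{"fingers": 1,"translation": [0,-0.15,0],"roll": 0},{"fingers": 1,"translation": [0,-0.3,0],"roll": 0},{"fingers": 1,"translation": [0,-0.4,0],"roll": 0},{"fingers": 1,"translation": [0,-0.4,0],"roll": 0},{"fingers": 1,"translation": [0,-0.4,0],"roll": 0}]'

```text
clock: 19.18
eef_pos: [0.4965, -0.3305, 0.1623]
tool_rot: [0.695, 0.719, 0.002, 0.002]
ft_force: [5.7, 0.7, -1.9]
grip_width: 0.0209
```

```bash
python3 go.py .4959 -.33 .161 92
```

```text
t 19.18 pos [ 0.4965 -0.3305  0.1623] yaw 91.91 tilt [ 0.0055 -0.0006] F [ 5.72  0.67 -1.85] M [ 0.18 -1.84 -0.  ] w 0.0209 q6 -0.62
shift cm [ 0.06 -0.05  0.13] roll -0.09
```

Emit:
play_rows --motion '[{"fingers": 1,"translation": [0,-0.1,0],"roll": 0},{"fingers": 1,"translation": [0,-0.1,0],"roll": 0},{"fingers": 1,"translation": [0,-0.1,0],"roll": 0},{"fingers": 1,"translation": [0,-0.1,-0.6],"roll": 0},{"fingers": 1,"translation": [0,-0.1,-2],"roll": 0},{"fingers": 1,"translation": [0,-0.1,-4],"roll": 6},{"fingers": 1,"translation": [0,-0.1,-6],"roll": 12},{"fingers": 1,"translation": [0,-0.1,-8],"roll": 18},{"fingers": 1,"translation": [0,-0.1,-9],"roll": 24},{"fingers": 1,"translation": [0,-0.1,-9],"roll": 30},{"fingers": 1,"translation": [0,-0.1,-9],"roll": 29.8},{"fingers": 1,"translation": [0,-0.1,-9],"roll": 29.8}]'

```text
clock: 20.18
eef_pos: [0.4922, -0.3304, 0.251]
tool_rot: [0.856, 0.517, -0.001, -0.001]
ft_force: [1.0, 0.0, -1.3]
grip_width: 0.0217
```

```bash
cat > spot.py <<'E'
import numpy as np
yaw=-.487; c,s=np.cos(yaw),np.sin(yaw)
z=np.array([-np.sin(.28)*c,-np.sin(.28)*s,np.cos(.28)]); y=np.array([-s,c,0])
seat=np.array([.5668,-.0442,.075]); spot=seat+.024*y
# TCP for tip at spot+h*z : grasp point = tip + .113*z(probe), TCP 5 mm lower
for h in (.06,.03,.01,0): print(h,np.round(spot+(h+.113)*z-[0,0,.005],4))
print("spot",spot)
E
python3 spot.py; python3 go.py $(python3 -c "print('.5506 -.0003 .2363 62.1')")
```

```text
0.06 [ 0.5358 -0.0006  0.2363]
0.03 [ 0.5431 -0.0045  0.2074]
0.01 [ 0.548  -0.0071  0.1882]
0 [ 0.5504 -0.0084  0.1786]
spot [ 0.57803144 -0.02299022  0.075     ]
t 20.18 pos [ 0.4922 -0.3304  0.251 ] yaw 62.21 tilt [-0.0019  0.0002] F [ 0.98  0.02 -1.33] M [ 0.02  0.05 -0.02] w 0.0217 q6 -0.11
shift cm [ 31.92 -10.22   1.47] roll 0.11
```

Emit:
play_rows --motion '[{"fingers": 1,"translation": [0,0,0],"roll": 60.3},{"fingers": 1,"translation": [0,0,0],"roll": 60.3},{"fingers": 1,"translation": [0,0,0],"roll": 60.3},{"fingers": 1,"translation": [0,0,0],"roll": 60.3},{"fingers": 1,"translation": [0,0,0],"roll": 60.3},{"fingers": 1,"translation": [0,0,0],"roll": 60.3},{"fingers": 1,"translation": [0,0,0],"roll": 60.3},{"fingers": 1,"translation": [0,0,0],"roll": 60.3},{"fingers": 1,"translation": [0,0,0],"roll": 60.3},{"fingers": 1,"translation": [0,0,0],"roll": 60.3},{"fingers": 1,"translation": [0,0,0],"roll": 60.3}]'

```text
clock: 21.1
eef_pos: [0.4925, -0.3303, 0.2505]
tool_rot: [1.0, 0.017, -0.001, -0.0]
ft_force: [-0.4, -0.2, -1.3]
grip_width: 0.0216
```

```bash
python3 go.py; python3 snap.py tilt4 110 60 110 100;python3 - <<'E'
from h import *
d=pickle.load(open("tilt4.pkl","rb"));S,T=d["scene"],d["top"]
im=S["pixels"].astype(float)
for y in range(132,156): print(y,[int(v) for v in im[y,132:156].mean(1)],end=' ');print(int((im[y,132:156,0]-im[y,132:156,2]).argmax())+132,int((im[y,132:156,0]-im[y,132:156,2]).max()))
pts=[]
for n,c,b in(("scene",S,(220,180,84,80)),("top",T,(260,190,75,80))):
    h=cv2.cvtColor(c["pixels"],cv2.COLOR_RGB2HSV); x,y,w,hh=b
    m=cv2.inRange(h[y:y+hh,x:x+w],(20,100,90),(36,255,255)); k=cv2.connectedComponentsWithStats(m)
    for st,ce in zip(k[2][1:],k[3][1:]): print(n,st[4],ce+[x,y],plane(c,ce+[x,y],.075)[0])
E
```

```text
t 21.1 pos [ 0.4925 -0.3303  0.2505] yaw 1.93 tilt [-0.0019  0.0008] F [-0.38 -0.18 -1.31] M [ 0.02  0.05 -0.01] w 0.0216 q6 0.95
132 [98, 98, 98, 99, 98, 98, 97, 93, 93, 89, 80, 78, 76, 76, 76, 63, 71, 91, 98, 98, 97, 98, 98, 98] 144 105
133 [97, 99, 99, 99, 99, 99, 98, 99, 98, 92, 86, 87, 85, 80, 76, 69, 83, 96, 97, 97, 96, 97, 98, 97] 146 97
134 [99, 99, 98, 99, 98, 99, 99, 97, 98, 94, 89, 89, 87, 84, 80, 78, 90, 97, 97, 98, 97, 98, 97, 97] 146 48
135 [99, 99, 99, 99, 99, 100, 98, 99, 97, 94, 89, 90, 88, 85, 75, 79, 91, 98, 99, 97, 98, 99, 98, 98] 145 1
136 [98, 97, 98, 98, 98, 99, 98, 99, 97, 94, 90, 90, 88, 84, 76, 78, 92, 98, 98, 98, 98, 98, 99, 99] 145 1
137 [98, 97, 97, 98, 97, 98, 97, 97, 97, 95, 90, 90, 88, 84, 77, 78, 92, 98, 98, 98, 98, 99, 98, 99] 142 0
138 [98, 98, 98, 98, 97, 98, 97, 96, 96, 93, 90, 90, 88, 83, 75, 80, 92, 98, 98, 97, 98, 98, 97, 99] 143 0
139 [99, 99, 97, 97, 99, 98, 98, 97, 97, 94, 90, 89, 88, 83, 75, 82, 93, 97, 96, 97, 97, 97, 98, 89] 143 1
140 [98, 98, 98, 97, 97, 98, 99, 97, 97, 94, 89, 90, 87, 82, 76, 83, 94, 97, 98, 97, 97, 89, 83, 71] 142 0
14
[... 1176 characters left out ...]
1 -2
152 [91, 84, 74, 64, 64, 64, 64, 64, 64, 64, 65, 64, 64, 65, 65, 65, 64, 64, 64, 64, 64, 64, 65, 64] 132 -2
153 [74, 62, 65, 64, 64, 63, 63, 65, 64, 64, 64, 65, 64, 64, 65, 65, 65, 65, 65, 65, 64, 64, 65, 66] 133 -2
154 [64, 63, 65, 64, 64, 63, 63, 64, 64, 65, 64, 64, 63, 63, 64, 65, 65, 64, 66, 64, 65, 64, 66, 66] 134 -2
155 [64, 65, 65, 63, 63, 65, 65, 64, 64, 64, 64, 64, 64, 63, 64, 64, 64, 65, 64, 64, 65, 65, 65, 64] 148 -1
scene 15 [269.13333333 212.8       ] [ 0.57373373 -0.02388385  0.075     ]
scene 8 [275.5 216.5] [ 0.58213401 -0.00669325  0.075     ]
top 7 [286. 214.] [ 0.58714679 -0.00565661  0.075     ]
top 14 [291.5        217.71428571] [ 0.5783571  -0.02259872  0.075     ]
```

```bash
python3 - <<'E'
from h import *
S=pickle.load(open("tilt4.pkl","rb"))["scene"]
p=np.array([.4925,-.3303,.2505]); yaw=np.radians(1.93); n=np.array([np.cos(yaw),np.sin(yaw),0]); l=np.array([-np.sin(yaw),np.cos(yaw),0])
def X(q):
    o,v=ray(S,q); v=v[0]; r=o+v*((p-o)@n)/(v@n)-p; return np.array([r@l,r[2]])
A,B=X((144.3,136)),X((143.74,149.6)); print(A,B,np.degrees(np.arctan2(B[0]-A[0],A[1]-B[1])), np.degrees(np.arctan2(B[0]-.0003,.005-B[1])))
E
python3 go.py .5358 -.0006 .240 62.1
```

```text
[-0.01811548 -0.06246535] [-0.03072151 -0.10514668] -16.454622267719646 -15.72924417551472
t 21.2 pos [ 0.4928 -0.3303  0.2508] yaw 1.88 tilt [-0.0011  0.0005] F [-0.64 -0.85 -1.03] M [ 0.02  0.   -0.01] w 0.021 q6 0.95
shift cm [  5.39 -32.81   1.09] roll -60.22
```

Emit:
play_rows --motion '[{"fingers": 1,"translation": [0.5,-3.5,0.1],"roll": -6},{"fingers": 1,"translation": [5.39,-32.8,1.1],"roll": -60.2},{"fingers": 1,"translation": [5.39,-32.8,1.1],"roll": -60.2},{"fingers": 1,"translation": [5.39,-32.8,1.1],"roll": -60.2},{"fingers": 1,"translation": [5.39,-32.8,1.1],"roll": -60.2},{"fingers": 1,"translation": [5.39,-32.8,1.1],"roll": -60.2},{"fingers": 1,"translation": [5.39,-32.8,1.1],"roll": -60.2},{"fingers": 1,"translation": [5.39,-32.8,1.1],"roll": -60.2},{"fingers": 1,"translation": [5.39,-32.8,1.1],"roll": -60.2},{"fingers": 1,"translation": [5.39,-32.8,1.1],"roll": -60.2},{"fingers": 1,"translation": [5.39,-32.8,1.1],"roll": -60.2},{"fingers": 1,"translation": [5.39,-32.8,1.1],"roll": -60.2},{"fingers": 1,"translation": [5.39,-32.8,1.1],"roll": -60.2},{"fingers": 1,"translation": [5.39,-32.8,1.1],"roll": -60.2}]'

```text
clock: 22.37
eef_pos: [0.5368, -0.0024, 0.2404]
tool_rot: [0.858, 0.514, -0.0, 0.0]
ft_force: [-0.2, 0.2, -1.5]
grip_width: 0.0209
```

```bash
python3 go.py .5465 -.0063 .196 62.1
```

```text
t 22.37 pos [ 0.5368 -0.0024  0.2404] yaw 61.8 tilt [ 0.     -0.0002] F [-0.19  0.2  -1.52] M [-0.    0.03 -0.04] w 0.0209 q6 0.49
shift cm [0.12 1.03 4.44] roll -0.3
```

Emit:
play_rows --motion '[{"fingers": 1,"translation": [0.1,0.3,1.2],"roll": -0.3},{"fingers": 1,"translation": [0.1,0.6,2.4],"roll": -0.3},{"fingers": 1,"translation": [0.1,0.85,3.5],"roll": -0.3},{"fingers": 1,"translation": [0.1,1.0,4.2],"roll": -0.3},{"fingers": 1,"translation": [0.1,1.03,4.45],"roll": -0.3},{"fingers": 1,"translation": [0.1,1.03,4.45],"roll": -0.3},{"fingers": 1,"translation": [0.1,1.03,4.45],"roll": -0.3}]'

```text
clock: 22.95
eef_pos: [0.5465, -0.0051, 0.196]
tool_rot: [0.856, 0.517, 0.0, -0.0]
ft_force: [0.4, 0.1, -1.3]
grip_width: 0.0215
```

```bash
python3 go.py .5506 -.0085 .180 62.1; python3 snap.py near 225 160 80 80
```

```text
t 22.95 pos [ 0.5465 -0.0051  0.196 ] yaw 62.24 tilt [0.     0.0001] F [ 0.44  0.09 -1.26] M [0.01 0.04 0.04] w 0.0215 q6 0.48
shift cm [-0.11  0.52  1.6 ] roll 0.14
```

View pics/near.png

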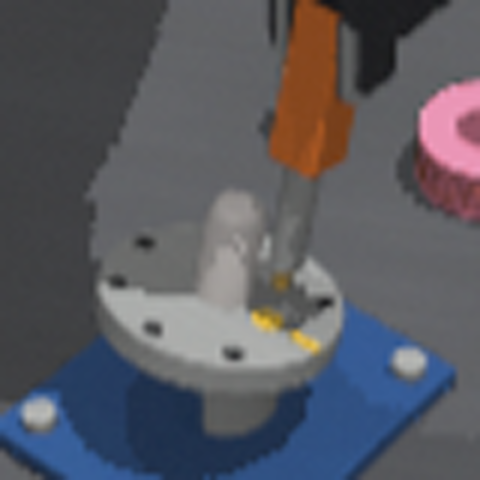

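```bash
cat > servo.py <<'E'
import sys
from h import *
S=pickle.load(open(sys.argv[1]+".pkl","rb"))["scene"]
tcp=np.array(eval(sys.argv[2])); 
im=S["pixels"].astype(int); y0,x0=200,262
sat=im[y0:y0+22,x0:x0+22,0]-im[y0:y0+22,x0:x0+22,2]
for r,row in enumerate(sat): print(y0+r,row)
xs=np.array([.8837,-.468,0]); ys=np.array([.468,.8837,0])
tip=tcp+.031*xs-[0,0,.105]; print("tip proj",proj(S,tip), "J per mm x,y:",(proj(S,tip+.01*xs)-proj(S,tip))/10,(proj(S,tip+.01*ys)-proj(S,tip))/10,"z",(proj(S,tip-[0,0,.01])-proj(S,tip))/10)
for P in ((.578,-.023,.075),(.5757,-.0233,.075)): print("spot proj",P,proj(S,P))
E
python3 servo.py near "[.5465,-.0051,.196]"
```

```text
200 [ 4  6  5  7  6  5  3 -1  0  0 -1 -1  0 -2 -4 -4 -5 -4 -5 -5 -5 -5]
201 [ 6  7  5  6  5  6  2 -1  0 -1 -1  0 -2  0 -5 -5 -6 -5 -5 -5 -5 -6]
202 [ 7  7  7  6  5  5  1  0  1  1 -1  0 -1 -1 -5 -4 -5 -5 -5 -5 -6 -5]
203 [ 6  7  6  4  5  4  2  1 -1  0  0  0  0  0 -1 -3 -5 -5 -4 -4 -5 -5]
204 [ 8  8  6  7  4  4  1  0 -1  0 -1  1  0  0  0 -1 -3 -5 -6 -4 -4 -5]
205 [ 7  7  6  7  5  3  1  0 12 30 25 19  2  0 -1  0 -1 -4 -5 -5 -5 -6]
206 [ 6  7  7  7  4  3  0  1 32 62 60 21  2  0  0  0  0  0 -4 -4 -4 -4]
207 [ 7  7  6  6  3  2  1  1 29 69 65 13  1  0  1  0  1  0  0 -5 -5 -5]
208 [ 7  7  6  6  4  1  0  1  8 33 23  3  0  0  0  0  1  0  2 -2 -4 -5]
209 [  7   6   7   6   3   1   1   0   0   2   0   0   0   0   1   0   1   0
   0   0 -10  -5]
210 [  7   6   6   5   1  -1   0   0   1   0  -1   0   0   0   0   0  -1  -1
  -1   0 -44 -32]
211 [  3   3   3   2   1  33  37  54  23   2  -1  -1   0   0   0  -1  -1   1
   1   1 -48 -75]
212 [  1   0   1   0   1 130  99  99  77  63   6   0  -1   0   0   0  -2  -1
   0   0 -53 -91]
213 [  0  -1  -1   0  -1 110 155 160 118 110  21   1   0   0   0   0   0
[... 345 characters left out ...]
  0   0   0   8  34 106 149 122  41   3
   0 -56 -92 -96]
218 [ -1  -2  -1  -1   0   1   1   1   2   1   0   1   0  21  47 103  33   3
 -14 -80 -95 -98]
219 [  0  -2  -2   0   0   0   0   0   1   1   0   0   0   1   1  18   2   1
 -42 -91 -94 -95]
220 [  0   1  -1   0   1   0  -1   1   0   0   1   0   1   0   0   0   0 -22
 -69 -93 -95 -95]
221 [  1   2   0   1   0   1   0   0   1   0   0   0  -1  -1   0   1 -22 -61
 -81 -86 -95 -94]
tip proj [[270.82985132 208.4697027 ]] J per mm x,y: [[-0.28008578  0.23972954]] [[0.3278726  0.20116419]] z [[0.00342481 0.29252458]]
spot proj (0.578, -0.023, 0.075) [[269.09992424 214.15636529]]
spot proj (0.5757, -0.0233, 0.075) [[269.19092126 213.43554181]]
```

The tip is at crop (280,290) and the spot at (265,318). The image asks for about 3 mm towards seat −y, 4 mm towards +x, and 16 mm down. I'll close most of that and measure again.

Emit:
play_rows --motion '[{"fingers": 1,"translation": [-0.15,0.2,0.4],"roll": 0},{"fingers": 1,"translation": [-0.28,0.35,0.8],"roll": 0},{"fingers": 1,"translation": [-0.28,0.42,1.1],"roll": 0},{"fingers": 1,"translation": [-0.28,0.42,1.2],"roll": 0},{"fingers": 1,"translation": [-0.28,0.42,1.2],"roll": 0},{"fingers": 1,"translation": [-0.28,0.42,1.2],"roll": 0}]'

```text
clock: 23.55
eef_pos: [0.5487, -0.0093, 0.1836]
tool_rot: [0.856, 0.517, -0.0, -0.0]
ft_force: [-0.6, -0.0, -1.5]
grip_width: 0.0216
```

```bash
python3 go.py .5506 -.0085 .180 62.1; python3 snap.py near2 225 160 80 80; python3 servo.py near2 "[float(v) for v in __import__('workcell').bot.get_obs()['eef_pos']]" | sed -n '5,40p'
```

```text
t 23.55 pos [ 0.5487 -0.0093  0.1836] yaw 62.26 tilt [-0.0004  0.0001] F [-0.61 -0.02 -1.51] M [ 0.04 -0.01  0.01] w 0.0216 q6 0.47
shift cm [0.16 0.13 0.36] roll 0.16
204 [ 8  8  6  5  4  4  0  0  0  1  0 -1  0  0  0 -1 -2 -5 -6 -4 -4 -4]
205 [ 7  7  6  5  5  3  1  0  0  0  0 -1  0 -1 -1  0 -1 -4 -5 -4 -5 -5]
206 [ 6  8  6  5  5  2 -1 -1  0 -1  1  0  1  0  1  0 -1 -1 -4 -5 -4 -5]
207 [ 6  7  7  5  5  1  0 -1  0 -1  0 -1  0  0  1  0  1  0 -1 -4 -5 -5]
208 [ 7  7  6  5  4  2  0 -1  1  0  1  1  0  1  1  0  1  1  1 -4 -5 -5]
209 [  7   7   7   6   3   0   4  21  26  11   1   0   0   0   1   0   0  -1
   0  -1 -10  -6]
210 [  7   6   7   4   1   0  19  55  59  23   1  -1   0   0   0   0  -1  -4
  -1   0 -45 -32]
211 [  3   4   3   0   0  32  42  70  68  18   1  -1  -1  -1   1  -1  -3  -1
  -1   1 -47 -75]
212 [  0  -1   0   0   0  79  91  75  77  52   5  -1  -1  -1   0  -1  -2  -2
   0   0 -53 -92]
213 [  0  -1  -1   1   0  83 156  93  86  85  20   2  -1  -1   0   0  -1  -1
  -1   1 -57 -91]
214 [ -1   0   1   0   0  24  86  98  64  58  12   1   0   0   0   0   1   0
  -1  -1 -70 -93]
21
[... 225 characters left out ...]
  1  -1  -1   7  35 107 149 113  32   3
   0 -57 -92 -95]
218 [  0  -1   0   0   0   1   0   0   1   0   0   0   0  21  52  92  26   3
 -14 -80 -94 -97]
219 [  0  -1  -1  -1  -2  -1   0   0   0   1   0   1   1   1   0  18   2   0
 -43 -90 -94 -96]
220 [  0   1  -1   1   0   0   0   0   1   1   1   0  -1   1   0   1   0 -23
 -69 -92 -95 -94]
221 [  2   1  -1   0   0   1   0   0   0   0   1  -1   0   0  -1   0 -22 -61
 -80 -86 -94 -95]
tip proj [[268.91103892 212.47342876]] J per mm x,y: [[-0.2788334   0.24008063]] [[0.32414883 0.20135227]] z [[0.00493625 0.28684185]]
spot proj (0.578, -0.023, 0.075) [[269.09992424 214.15636529]]
spot proj (0.5757, -0.0233, 0.075) [[269.19092126 213.43554181]]
```

Emit:
play_rows --motion '[{"fingers": 1,"translation": [-0.05,0.03,0.1],"roll": 0},{"fingers": 1,"translation": [-0.05,0.06,0.2],"roll": 0},{"fingers": 1,"translation": [-0.05,0.09,0.3],"roll": 0},{"fingers": 1,"translation": [-0.05,0.12,0.4],"roll": 0},{"fingers": 1,"translation": [-0.05,0.15,0.5],"roll": 0},{"fingers": 1,"translation": [-0.05,0.15,0.5],"roll": 0},{"fingers": 1,"translation": [-0.05,0.15,0.5],"roll": 0}]'

```text
clock: 24.23
eef_pos: [0.55, -0.0105, 0.1788]
tool_rot: [0.856, 0.517, -0.0, -0.0]
ft_force: [-0.3, 0.5, -0.7]
grip_width: 0.0213
```

```bash
cat > force.py <<'E'
from workcell import bot
import numpy as np
F=[];P=[]
for i in range(6):
    bot.camera("scene"); o=bot.get_obs(); F.append(o["ft_force"]);P.append(o["eef_pos"])
n=np.array([-.244,.129,.961]); F=np.array(F); print(o["clock"],F.mean(0).round(2),F.std(0).round(2),"axial",(F@n).mean().round(2),"pos",np.mean(P,0).round(4))
E
python3 force.py
```

```text
24.5333 [-0.49  0.05 -1.02] [0.56 0.48 0.34] axial -0.86 pos [ 0.55   -0.0105  0.1789]
```

Emit:
play_rows --motion '[{"fingers": 1,"translation": [0,0.03,0.1],"roll": 0},{"fingers": 1,"translation": [0,0.06,0.2],"roll": 0},{"fingers": 1,"translation": [0,0.06,0.2],"roll": 0},{"fingers": 1,"translation": [0,0.06,0.2],"roll": 0}]'

```text
clock: 24.87
eef_pos: [0.5505, -0.0107, 0.1769]
tool_rot: [0.856, 0.517, 0.0, -0.0]
ft_force: [-1.2, -0.1, -0.2]
grip_width: 0.0213
```

```bash
python3 force.py
```

```text
25.1667 [-0.42  0.38  0.64] [0.37 0.57 0.29] axial 0.77 pos [ 0.5505 -0.0107  0.1769]
```

Emit:
play_rows --motion '[{"fingers": 1,"translation": [0,0.03,0.1],"roll": 0},{"fingers": 1,"translation": [0,0.06,0.2],"roll": 0},{"fingers": 1,"translation": [0,0.07,0.25],"roll": 0},{"fingers": 1,"translation": [0,0.07,0.25],"roll": 0},{"fingers": 1,"translation": [0,0.07,0.25],"roll": 0}]'

```text
clock: 25.58
eef_pos: [0.5511, -0.011, 0.1745]
tool_rot: [0.856, 0.517, 0.0, 0.0]
ft_force: [-1.0, 0.6, 2.4]
grip_width: 0.0214
```

```bash
python3 force.py
python3 - <<'E'
from workcell import bot
import cv2,pickle,numpy as np
d={k:bot.camera(k) for k in("scene","top")};pickle.dump(d,open("press.pkl","wb"))
s=d["scene"]["pixels"][:,:,::-1]
a=cv2.resize(s[165:225,240:300],None,fx=8,fy=8,interpolation=cv2.INTER_CUBIC)
b=cv2.resize(s[70:310,60:460],(320,192)); b=np.vstack([b,np.zeros((288,320,3),np.uint8)])
cv2.imwrite("pics/press.png",np.hstack([a,b]))
E
```

```text
25.8833 [-1.41  0.49  2.43] [0.37 0.53 0.41] axial 2.74 pos [ 0.5511 -0.011   0.1744]
```

View pics/press.png

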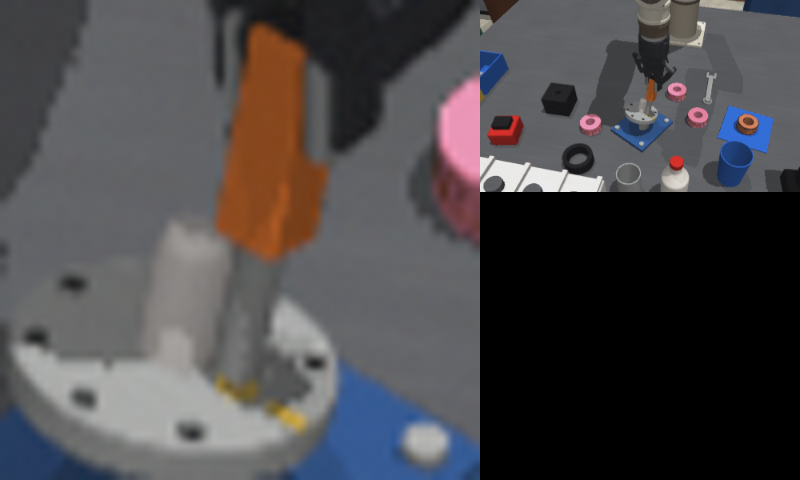

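The force is about right (4.15 N axial, about 5.2 mm of travel), and the nose stands inside the yellow spot near (238,387). The coil is still flat on the mat. As a last check on squareness, I'll compare the probe's edges with the predicted seat normal in the image.

```bash
python3 - <<'E'
from h import *
S=pickle.load(open("press.pkl","rb"))["scene"]; im=S["pixels"].astype(float)
h=cv2.cvtColor(S["pixels"],cv2.COLOR_RGB2HSV); m=cv2.inRange(h,(3,150,60),(18,255,255))
sat=(im[:,:,0]-im[:,:,2]); 
E=[]
for y in range(172,192):   # left edge of handle, half level of orangeness
    r=sat[y,255:290]; lev=.5*r.max()*0+45; i=np.argmax(r>lev); E.append((255+i-1+(lev-r[i-1])/(r[i]-r[i-1]),y))
E=np.array(E); k=np.polyfit(E[:,1],E[:,0],1); print("handle left edge slope",k[0],"resid",np.std(E[:,0]-np.polyval(k,E[:,1])).round(2),E[0],E[-1])
yaw=-.487;c,s=np.cos(yaw),np.sin(yaw); xh=np.array([c,s,0]);yh=np.array([-s,c,0])
tip=np.array([.578,-.024,.080])
hx=np.array([c,s,0])
for t in (14,16.04,18):
    a=np.radians(t); z=-np.sin(a)*xh+[0,0,np.cos(a)]; x=np.cos(a)*xh+np.array([0,0,np.sin(a)])
    for lab,off in(("-y,+x",-.011*yh+.011*x),("-y,-x",-.011*yh-.011*x)):
        P,Q=proj(S,tip+off+.060*z)[0],proj(S,tip+off+.11*z)[0]; print(t,lab,P.round(1),Q.round(1),"slope",((Q-P)[0]/(Q-P)[1]).round(3))
E
python3 go.py
```

```text
handle left edge slope -0.189486143048542 resid 0.09 [270.26923077 172.        ] [266.56043956 191.        ]
14 -y,+x [265.7 191. ] [269.  171.9] slope -0.171
14 -y,-x [271.9 187.7] [275.3 168.9] slope -0.181
16.04 -y,+x [266.4 190.5] [270.2 171.3] slope -0.197
16.04 -y,-x [272.5 187.6] [276.4 168.6] slope -0.206
18 -y,+x [267.  190.1] [271.3 170.7] slope -0.221
18 -y,-x [273.  187.4] [277.4 168.3] slope -0.229
t 25.98 pos [ 0.5512 -0.0111  0.1744] yaw 62.26 tilt [0.0001 0.    ] F [-0.8   0.76  3.19] M [ 0.12  0.34 -0.05] w 0.0212 q6 0.46
```

```bash
python3 -c "
from workcell import bot
print(bot.job_done())"
```

```text
the job is handed in; nothing more can be done
None
```

I slid the coil straight off the spindle and laid it flat, wholly on the blue mat. The orange probe is now held pressed on the yellow spot, and I handed the job in at about 26 s. No verdict was reported.

The tool can only point straight down, so I tilted the probe in the jaws by dragging it against the rim of the holder's hole. It took two passes because the first left it at about 14.3°.

Last checks:
- **Press:** the force along the probe is about 4.15 N with its weight allowed for, which means the nose is in about 5.2 mm of its 10 mm travel.
- **Squareness:** the handle edge in the final picture gives a tilt of about 15.4°, and the side view before pressing gave 15.7–16.2°. The face needs 16.04°, so it is square to within about 1°.
- **Tip position:** the tip stands inside the yellow spot, about 1 mm from its centre as I judge it from the picture. The two cameras disagreed by 4–5 mm on where the spot is, so I placed the tip relative to the spot in one picture.
- **Coil and bystanders:** the last picture shows the coil still on the mat and everything in view where it was. The drill was mostly out of view in it.

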